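# Load the analyser's locked sample carriage from a hasped sample case

## Robot

A 6-joint arm with a two-finger parallel gripper is mounted at the origin on the work surface. World frame = base frame: x ahead of the robot, y to its left, z up, the work surface at z = 0. Lengths are in m, angles in rad, forces in N, time in s.
With the tool pointing down it reaches from about 0.25 to 0.725 m from the base axis. Payload 4 kg.
Tool frame: the origin (TCP) lies at the very end of the fingers, on their centre line; the grasp point (between the pads) lies 19 mm behind it; z points along the fingers, x is the direction in which the jaws open and shut, and the axes are right-handed (so a half turn about z gives the same grasp; the last joint's range is limited). The gripper opens to 85 mm and grips with 20 to 120 N. Pads are 22 mm wide; open, the fingers measure 114 mm over their backs; the gripper's body (76 mm by 85 mm) begins 54 mm behind the grasp point. The pads swing forward as they close: fully open they stand 13 mm farther back than shut.
Start: joints at [-1.341, 0.241, 0.005, 1.335, 0, 1.571], TCP at [0.114, -0.487, 0.198] pointing down, gripper open.
Joint ranges: [-2.72, 2.72], [-1.05, 1.87], [-1.09, 1.28], [-1.99, 2.15], [-1.42, 1.44], [-3.14, 3.14]. Speed limits (rad/s): [2.79, 2.79, 3.14, 3.14, 3.14, 3.14].

## Interface

Orientations are given as [roll, pitch, yaw] about the fixed x, y, z axes, in that order (R = Rz(yaw) Ry(pitch) Rx(roll)).
In Python, from bench import manip gives the robot as it stands. The module is installed in compiled form; this text tells all that it offers.
- The arm moves only by the tool play_rows, never from a script. Its argument "commands" is a list that holds one entry, the list of rows, each a list of 4 numbers: the shift along the world's x, y, z in mm, then the turn about the world's z in degrees. A call has exactly 10 rows; each row is the pose to reach, as a shift and turn from the pose commanded when the call began; what a row does not reach only later rows make up. A row lasts 1/10 s, in which the tool goes at most 50 mm and 8.59 degrees, less where a joint would pass 70% of its speed; a pose out of reach is approached as far as the arm can. A call with a gripper value outside its range is refused whole. "hand" is the opening, from 0 (shut) to 1 (fully open), set as the call begins (left out, the last holds). The fingers move at their own pace and stop on an object; the grip force is fixed at half the most. Time passes only in rows, so rows that repeat a pose let the fingers close, or fill a call up. It gives the time, the measured TCP pose, the force and the opening at its end, in the units of the state.
- manip.read_state(): the state, without advancing time (a new reading comes with each control period).
- manip.snapshot(name): name is "scene" or "side" or "wrist"; returns a dict with "pixels" (480x640x3 uint8, red, green, blue), "intrinsics" (3x3 intrinsics, pixels), "view" (4x4, takes a point from world to camera coordinates). Camera axes: x right, y down, z forward; pixel columns grow to the right and rows downward; lengths in m; the calibration is good to about 2 mm. A picture is of the moment at which its call begins. There is no depth.
- manip.finish_job(): hands the job in, once; it reports no verdict.
The state is a dict: "t": time; "qpos": joint angles; "qd": joint speeds; "tau": joint torques, N m; "tool_pos": TCP position; "orientation": TCP orientation; "contact_force": force on the tool from outside, world axes, zero at the start; "wrist_torque": the same for the moment, N m; "grip_width": finger opening in m.
Only numpy, scipy, OpenCV 4.12 (cv2) and the standard library are available. Lean on these libraries where they do the work, as an engineer would, in place of code of your own. Each camera call takes 0.05 s, during which the arm holds its last target. There are 200 camera calls.

## Task

Load every blue-lidded sample jar from the sample case into the analyser's sample carriage, upright and one to a well; the orange-lidded blank stays in the case and the beaker and the mouse stay where they are. The case is shut by the hasp on its front, and the carriage is locked by the red bolt beside it: draw the bolt back, then pull the carriage right out to load it. When all the jars stand in it, push it fully home and shoot the bolt fully shut again; also shut the lid of the case again over the blank (the hasp may stay off).

Things in the scene. Friction and masses are not known exactly. Their poses are not given: they have to be found in the camera images.
- analyser: White and graphite benchtop analyser, fixed. Origin: on the bench, under the middle of its carriage, in the plane of the front of its loading nose. Its own -x points out of that front (the way the carriage comes out), +y points from the carriage towards the bolt, z is up. The nose is 98 mm high, from y = -112 to +212 mm; the taller cabinet (207 mm, y = -215 to +135 mm) begins 170 mm behind the front.
- carriage (a joint): Sample carriage, a grey drawer 186 mm wide with a 210 mm wide, 86 mm high front panel (top 90 mm above the bench). Value in m: 0 fully home inside the nose, 0.125 fully out (slides along the analyser's -x). Slides with 1.5 N of friction and stays where it is left. While the bolt is shut it cannot move out more than 2 mm, nor can it pass the shut bolt on the way in.
- carriage_grip (a point): Middle of the carriage's handle: a steel bar 12 mm thick and 96 mm long, level, parallel to the front panel, 40 mm in front of the panel, 78 mm above the bench, free on all sides between its two end posts (84 mm apart). Moves with the carriage.
- well1 (a point): Centre of the floor of the well nearest the bolt in the carriage; three square wells in a row along the analyser's y, 61 mm apart, each 54 mm across the row and 62 mm the other way inside, walls 16 mm high, floor 14 mm above the bench. When the carriage is out the wells' centres lie 79 mm in front of the nose. Moves with the carriage.
- well2 (a point): Centre of the floor of the middle well.
- well3 (a point): Centre of the floor of the well farthest from the bolt.
- bolt (a joint): Red-handled lock bolt on the nose's front beside the carriage. Value in m: 0 shut (its steel rod lies across the front of the ear on the carriage panel), 0.030 drawn back (slides along the analyser's +y, away from the carriage). It clears the ear beyond about 0.018. 1.5 N of friction, stays where it is left. It can be shut only when the carriage is home.
- bolt_knob (a point): Point to grip on the bolt's upright red knob (18 mm along the slide, 14 mm across it, top 102 mm above the bench); the point is on its axis, 88 mm above the bench, 42 mm in front of the nose. Moves with the bolt.
- case: Grey hard case, 332 x 130 mm and 84 mm high when shut, fixed to the bench. Origin: under its centre, on the bench; its own y is its long axis, -x its front (hasp side). Tub walls are 44 mm high, 5 mm thick; inside floor 8 mm above the bench, split by three low dividers (6 mm thick, tops 30 mm above the bench, at y = -80, 0, +80 mm) into four bays in a row along y, about 120 mm deep in x.
- hasp (a joint): Steel hasp hinged low on the middle of the case's front, standing up over the catch on the lid's front. Value in rad: 0 over the catch, grows as it swings outward and down (about the case's y axis, top moving towards the case's -x), stop at 1.35. Over the catch it keeps the lid shut; the lid is free from about 0.5. Light friction; beyond about 1 it falls to its stop.
- hasp_hinge (a point): Hinge axis of the hasp (along the case's y), 22 mm above the bench, 4 mm in front of the case.
- hasp_tab (a point): Centre of the yellow grip tab at the hasp's free end: 30 mm wide (along the case's y), 8 mm thick, 38 mm long; when shut it stands upright, 26 mm in front of the lid, this point 92 mm above the bench and the tab's top at 107 mm; 73 mm from the hinge axis. Moves with the hasp.
- lid (a joint): Lid of the case, a shell 40 mm deep, hinged along the top of the tub's far (+x) wall. Value in rad: 0 shut, grows as its front edge rises, stop at 1.75 (leaning a little back, its edge then 175 mm and its tabs 210 mm above the bench). 0.35 kg, free hinge: let go below about 1.25 it falls shut, beyond that it falls open to the stop.
- lid_hinge (a point): Middle of the lid's hinge axis (along the case's y), 44 mm above the bench.
- lid_tab (a point): One of the two white lift tabs on the lid's front edge, the one at the case's +y end: 30 mm wide (along the case's y, at y = +100 mm), 10 mm thick, 34 mm out from the lid, level when shut; this point is in the tab, 3 mm beyond its middle, 70 mm above the bench when shut, 154 mm from the hinge axis. Its twin is at y = -100 mm. Moves with the lid.
- jar1: White sample jar with a blue screw lid, 46 mm in diameter and 60 mm high, 0.11 to 0.23 kg, standing loose in one of the case's bays. Origin: centre of its underside; z up through the lid. May be absent.
- jar2: White sample jar with a blue screw lid, 46 mm in diameter and 60 mm high, 0.11 to 0.23 kg, standing loose in one of the case's bays. Origin: centre of its underside; z up through the lid. May be absent.
- jar3: White sample jar with a blue screw lid, 46 mm in diameter and 60 mm high, 0.11 to 0.23 kg, standing loose in one of the case's bays. Origin: centre of its underside; z up through the lid. May be absent.
- blank: The blank: a like jar (46 mm diameter, 60 mm high) with an orange lid, in one of the bays. It stays in the case. Origin: centre of its underside.
- beaker: Bystander: glass beaker, 72 mm in diameter, 85 mm high; origin under its centre.
- mouse: Bystander: grey computer mouse, 100 x 58 x 30 mm; origin under its centre.

How it is judged:
On the way, in this order (a step that is already met when the one before it is completed fails the run):
1. the lock bolt is drawn back clear of the carriage (value of joint bolt above 0.02 m), for 0.2 s.
2. the carriage is pulled out (value of joint carriage above 0.11 m), for 0.2 s.
3. every blue-lidded jar stands released in a well of the carriage ((distance between jar1 and well1 below 0.012 m or distance between jar1 and well2 below 0.012 m or distance between jar1 and well3 below 0.012 m) and angle between each of jar1, jar2, jar3's own z axis and vertical below 0.15 rad and (distance between jar2 and well1 below 0.012 m or distance between jar2 and well2 below 0.012 m or distance between jar2 and well3 below 0.012 m) and (distance between jar3 and well1 below 0.012 m or distance between jar3 and well2 below 0.012 m or distance between jar3 and well3 below 0.012 m) and contact force between the fingers and jar1 below 0.1 N and contact force between the fingers and jar2 below 0.1 N and contact force between the fingers and jar3 below 0.1 N), for 0.2 s.
At the end, for the whole second after the job is handed in: Every blue-lidded jar present stands upright (within 0.15 rad) and at rest in a well, its foot within 12 mm of the centre of the well's floor; the carriage is home within 5 mm and the bolt shut within 6 mm; the orange-lidded blank stands upright in the case, whose lid is shut (within 0.05 rad) ((distance between jar1 and well1 below 0.012 m or distance between jar1 and well2 below 0.012 m or distance between jar1 and well3 below 0.012 m) and angle between each of jar1, jar2, jar3, blank's own z axis and vertical below 0.15 rad and (distance between jar2 and well1 below 0.012 m or distance between jar2 and well2 below 0.012 m or distance between jar2 and well3 below 0.012 m) and (distance between jar3 and well1 below 0.012 m or distance between jar3 and well2 below 0.012 m or distance between jar3 and well3 below 0.012 m) and linear speed of each of jar1, jar2, jar3 below 0.02 m/s and x of blank in the frame of case between -0.06 and 0.06 m and y of blank in the frame of case between -0.165 and 0.165 m and height (world z) of blank below 0.02 m and value of joint carriage below 0.005 m and value of joint bolt below 0.006 m and value of joint lid below 0.05 rad); the robot touches nothing.
It fails at once if the beaker is pushed or carried more than 4 cm (distance of beaker from where it was at the start of the episode above 0.04 m).
It fails at once if the mouse is pushed or carried more than 4 cm (distance of mouse from where it was at the start of the episode above 0.04 m).
It fails at once if the blank is taken out of the case (height (world z) of blank above 0.05 m).
Of jar1, jar2, jar3 only 2 to 3 are there at a start; the rules pass over those that are not, and their reading is None.
At some moment in a run one of jar1, jar2, jar3 may be knocked a few centimetres aside while the robot is not near it.
It also fails if it takes over 200 s, if anything falls off the work surface, if the arm or the gripper's body presses on something with over 40 N, if the wrist force passes 120 N, or if a joint passes its speed limit or range.

## Working session

There is one attempt and no reset: what is moved stays moved. The work goes in short steps, Python scripts to look and compute and a tool call to move; the robot and the scene stay as the last step left them, time stands still between calls to the robot, and variables do not carry over. Pictures are saved under pics/ and viewed, about 12 in all and at most 16, crops included, and the job is handed in when it is done.

Besides the shell and the picture viewer there is one more tool, called after "Emit:" as a command line: name --argument value ..., lists and objects as JSON in quotes. play_rows: Moves the arm, as the interface text tells. Its arguments: {"type":"object","properties":{"commands":{"type":"array","items":{"type":"array","items":{"type":"array","items":{"type":"number"}}}},"hand":{"type":"number"}},"required":["commands"]}

```bash
mkdir -p pics; cat > h.py <<'E'
import numpy as np, cv2
from bench import manip
def snap(n,f=None):
    s=manip.snapshot(n)
    if f: cv2.imwrite('pics/'+f,s['pixels'][:,:,::-1])
    return s
def ray(s,u,v):
    K=np.array(s['intrinsics']);V=np.array(s['view'])
    d=V[:3,:3].T@np.linalg.solve(K,[u,v,1.]);o=-V[:3,:3].T@V[:3,3]
    return o,d
def onz(s,u,v,z):
    o,d=ray(s,u,v);return o+d*(z-o[2])/d[2]
def proj(s,p):
    V=np.array(s['view']);c=V[:3,:3]@np.array(p)+V[:3,3];q=np.array(s['intrinsics'])@c;return q[:2]/q[2]
def tri(a,b):
    (o1,d1),(o2,d2)=a,b
    A=np.stack([d1,-d2],1);t=np.linalg.lstsq(A,o2-o1,rcond=None)[0]
    p,q=o1+d1*t[0],o2+d2*t[1];return (p+q)/2,np.linalg.norm(p-q)
def blobs(s,lo,hi,amin=30):
    h=cv2.cvtColor(s['pixels'],cv2.COLOR_RGB2HSV)
    m=cv2.inRange(h,np.array(lo),np.array(hi))
    n,l,st,c=cv2.connectedComponentsWithStats(m)
    return [(st[i].tolist(),c[i].round(1).tolist()) for i in range(1,n) if st[i][4]>=amin],l
E
python3 - <<'E'
from h import *
import json
for n in ('scene','side','wrist'):
    s=snap(n,n+'0.png')
    print(n,np.linalg.inv(s['view']).round(3).tolist(),np.array(s['intrinsics'])[[0,1],[0,1]])
    print('red',blobs(s,(0,150,80),(6,255,255))[0],'yel',blobs(s,(22,120,100),(34,255,255))[0],'blue',blobs(s,(100,120,60),(125,255,255))[0])
print(manip.read_state())
E
```

```text
scene [[0.025, 0.611, -0.791, 1.328], [0.999, 0.002, 0.033, -0.035], [0.022, -0.791, -0.611, 0.646], [0.0, 0.0, 0.0, 1.0]] [485.56467078 485.56467078]
red [([442, 160, 14, 24, 199], [447.2, 172.7])] yel [([204, 175, 18, 17, 270], [212.3, 183.0])] blue [([0, 317, 58, 97, 3661], [27.8, 367.2]), ([226, 381, 16, 16, 206], [233.7, 388.7])]
side [[-0.776, -0.378, 0.505, 0.008], [-0.631, 0.462, -0.623, 0.74], [0.002, -0.802, -0.597, 0.797], [0.0, 0.0, 0.0, 1.0]] [616.9604914 616.9604914]
red [([500, 49, 38, 25, 172], [511.1, 62.2]), ([315, 392, 19, 35, 419], [325.5, 408.8])] yel [([454, 217, 12, 22, 156], [459.5, 226.9])] blue [([438, 73, 53, 59, 2179], [464.4, 103.7]), ([334, 101, 67, 68, 1834], [366.9, 138.3]), ([263, 197, 11, 10, 78], [268.1, 201.5])]
wrist [[0.228, -0.933, -0.278, 0.185], [-0.974, -0.219, -0.063, -0.471], [-0.002, 0.285, -0.958, 0.373], [0.0, 0.0, 0.0, 1.0]] [371.31521504 371.31521504]
red [] yel [] blue []
{'t': 0.15, 'qpos': array([-1.34103757e+00,  2.41241377e-01,  4.03893059e-03,  1.33520385e+00,
       -1.45315765e-06,  1.57078479e+00]), 'qd': array([-0.000903  , -0.00044234,  0.00614214,  0.00020392, -0.00080123,
       -0.00013878]), 'tau': array([-1.36311737e-03, -3.72634220e+01,  2.52639145e+01,  1.23380969e-02,
       -6.04032016e-05, -1.79797553e-06]), 'tool_pos': array([ 0.11374952, -0.48634212,  0.19681879]), 'orientation': array([ 3.14159122e+00,  1.60997318e-03, -1.34102603e+00]), 'contact_force': array([-0.04635015, -0.55570116,  0.54953635]), 'wrist_torque': array([-0.04614795,  0.02657126,  0.0561531 ]), 'grip_width': 0.0856809138870365}
```

View pics/scene0.png

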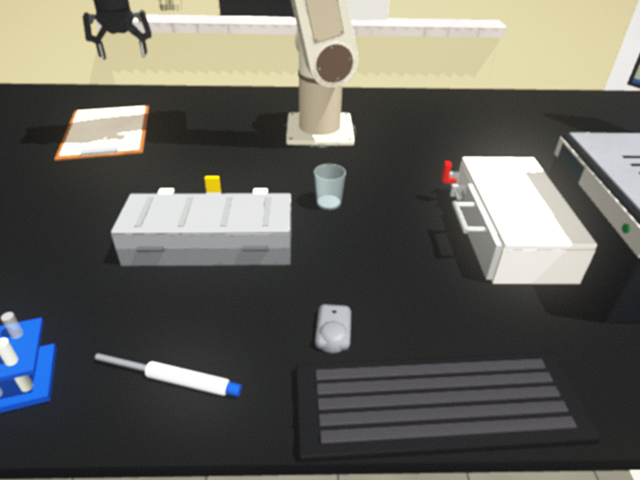

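View pics/side0.png

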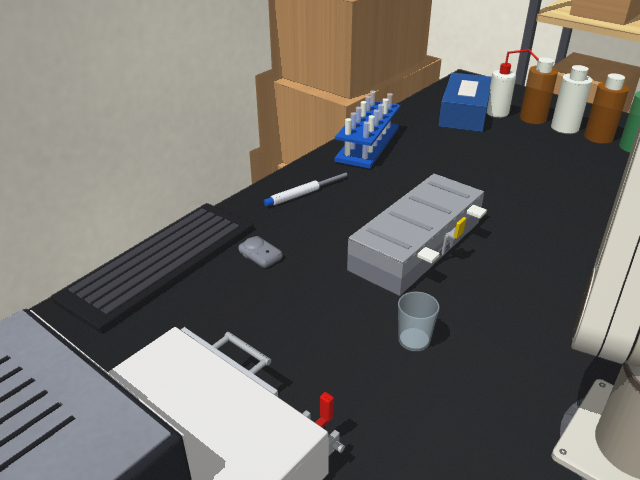

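```bash
python3 - <<'E'
from h import *
a=cv2.imread('pics/scene0.png');b=cv2.imread('pics/side0.png')
R=lambda i,x,y,w,h:cv2.resize(i[y:y+h,x:x+w],(400,300),interpolation=cv2.INTER_CUBIC)
top=np.hstack([R(a,105,150,200,150),R(a,420,145,200,150)])
bot=np.hstack([R(b,340,165,160,120),R(b,180,320,200,150)])
cv2.imwrite('pics/z1.png',np.vstack([top,bot]))
s=snap('scene');d=snap('side')
print('knob',tri(ray(s,447.2,172.7),ray(d,325.5,408.8)))
print('tab',tri(ray(s,212.3,183),ray(d,459.5,226.9)))
# white-ish tabs
for n,x in(('s',s),('d',d)):
    print(n,[q for q in blobs(x,(0,0,215),(180,40,255),40)[0] if q[0][4]<600])
for p in [(0.12,'')]: pass
print('beaker base',onz(s,329,203,0),onz(d,414,342,0),'mouse',onz(s,334,330,.015),onz(d,260,251,.015))
E
```

```text
knob (array([0.37369818, 0.28593313, 0.07780696]), np.float64(0.001633953783121592))
tab (array([ 0.44671535, -0.23516261,  0.09153415]), np.float64(0.0035334405648672377))
s [([133, 17, 10, 14, 49], [136.9, 22.9]), ([468, 183, 34, 64, 376], [485.0, 215.0]), ([319, 196, 20, 11, 169], [328.8, 200.9]), ([455, 202, 30, 29, 214], [466.9, 216.1]), ([2, 313, 11, 7, 53], [7.0, 316.0]), ([334, 332, 10, 9, 56], [338.8, 336.3]), ([0, 338, 18, 28, 307], [6.9, 351.9]), ([16, 378, 11, 13, 52], [20.9, 384.1]), ([630, 470, 10, 10, 83], [635.3, 474.1])]
d [([541, 0, 16, 8, 68], [546.5, 2.4]), ([509, 54, 10, 15, 93], [514.1, 59.9]), ([529, 57, 8, 11, 49], [532.3, 62.0]), ([572, 66, 16, 5, 63], [579.8, 67.9]), ([563, 74, 29, 10, 114], [576.2, 79.7]), ([608, 74, 17, 6, 72], [616.1, 76.3]), ([458, 80, 20, 16, 236], [467.6, 87.9]), ([272, 181, 47, 20, 240], [295.1, 189.8]), ([467, 205, 19, 11, 118], [475.9, 210.0]), ([418, 247, 21, 14, 162], [427.7, 253.5]), ([139, 399, 44, 36, 57], [160.9, 416.8])]
beaker base [0.38384939 0.01603512 0.        ] [0.38464971 0.01977876 0.        ] mouse [0.78372631 0.01035354 0.015     ] [0.77723279 0.01083776 0.015     ]
```

View pics/z1.png

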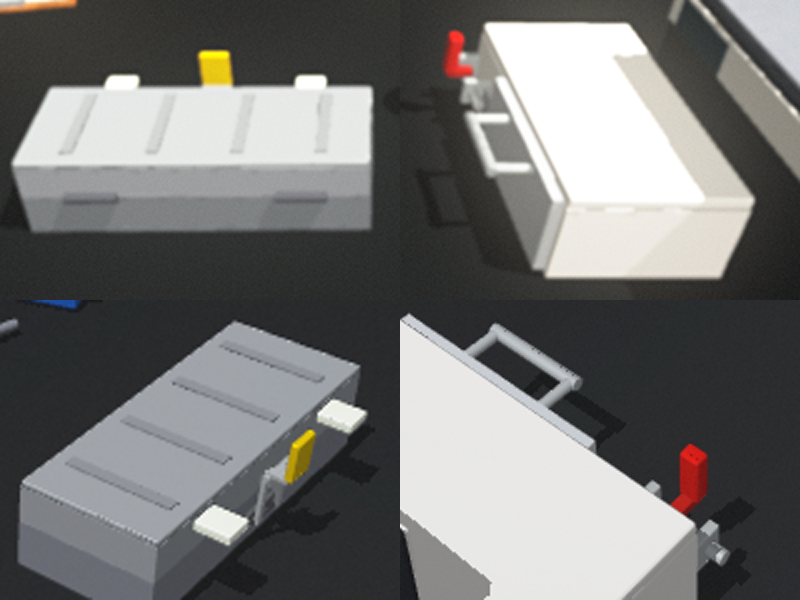

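```bash
python3 - <<'E'
from h import *
s=snap('scene');d=snap('side')
A=[onz(s,*p,.084) for p in[(112,232.5),(290.5,232.5),(290.5,193.5),(129,194)]]
B=[onz(d,*p,.084) for p in[(434,173.8),(348.8,239),(402.8,263.4),(484,191.8)]]
for C in(A,B):
    C=np.array(C)[:,:2];print(C.round(4).tolist(),'cen',C.mean(0),'len',[np.linalg.norm(C[i]-C[(i+1)%4]).round(4) for i in range(4)],'yaws',[np.degrees(np.arctan2(*(-(C[i]-C[j])[::1]*[1,-1]))).round(2) for i,j in((1,0),(2,3))])
print('lidtab+',tri(ray(s,260,190.5),ray(d,427.7,253.5)))
print('lidtab-',tri(ray(s,166,190.5),ray(d,475.9,210)))
print('h1',tri(ray(s,455,202.5),ray(d,269,360.5)),'h2',tri(ray(s,466,231.5),ray(d,227.5,333.5)))
print('nose corner',onz(s,463.5,157,.098),onz(s,503.5,248.5,.098),onz(d,326,433.5,.098))
print('knobtop',onz(s,447.5,161.5,.102),onz(d,326,395,.102))
E
```

```text
[[0.6063, -0.3977], [0.6053, -0.0665], [0.4719, -0.0703], [0.4765, -0.4038]] cen [ 0.53998207 -0.23457378] len [np.float64(0.3312), np.float64(0.1334), np.float64(0.3336), np.float64(0.1299)] yaws [np.float64(0.17), np.float64(0.79)]
[[0.6057, -0.399], [0.6005, -0.0654], [0.4736, -0.0669], [0.4774, -0.3998]] cen [ 0.53931453 -0.23279108] len [np.float64(0.3336), np.float64(0.127), np.float64(0.3328), np.float64(0.1282)] yaws [np.float64(0.88), np.float64(0.66)]
lidtab+ (array([ 0.45693411, -0.13357536,  0.07904644]), np.float64(0.005590937937488698))
lidtab- (array([ 0.45883434, -0.33139618,  0.07961554]), np.float64(0.004238085192665722))
h1 (array([0.50000497, 0.2720007 , 0.08191897]), np.float64(0.00013515228863123858)) h2 (array([0.59586081, 0.27032053, 0.08001749]), np.float64(0.00039759875252450434))
nose corner [0.33536376 0.32869748 0.098     ] [0.66871052 0.31562208 0.098     ] [0.33674242 0.33154009 0.098     ]
knobtop [0.36407561 0.28376207 0.102     ] [0.37666294 0.28237987 0.102     ]
```

Emit:
play_rows --commands '[[[29,39,5,7.6],[58,78,10,15.2],[87,117,15,22.8],[116,156,20,30.4],[145,195,25,38],[174,234,30,45.6],[203,273,35,53.2],[232,312,40,60.8],[261,351,45,68.4],[286,386,50,75.8]]]' --hand 0.6

```text
t: 1.35
tool_pos: [0.401, -0.0988, 0.248]
orientation: [3.141, -0.001, -0.012]
contact_force: [0.7, -0.7, 0.7]
grip_width: 0.0514
```

Emit:
play_rows --commands '[[[0,45,0,0],[0,90,0,0],[-5,135,0,0],[-10,180,-10,0],[-15,225,-20,0],[-20,270,-30,0],[-25,315,-40,0],[-28,360,-50,0],[-28,380,-50,0],[-28,380,-50,0]]]'

```text
t: 2.35
tool_pos: [0.3713, 0.2816, 0.1968]
orientation: [-3.142, 0.001, -0.014]
contact_force: [0.5, -0.5, 0.5]
grip_width: 0.0514
```

```bash
python3 - <<'E'
from h import *
w=snap('wrist','w1.png');st=manip.read_state()
print(st['t'],st['tool_pos'],st['orientation'],st['qpos'][5],st['grip_width'],st['contact_force'])
s=snap('scene')
for x in(w,):print(blobs(x,(0,150,60),(6,255,255))[0])
E
```

```text
2.4 [0.37143211 0.28003635 0.19707805] [ 3.14075664e+00  6.02890837e-04 -1.52800153e-02] 2.2323019494314713 0.051439310176764466 [-0.52814308 -0.27163336 -0.252526  ]
[([317, 187, 24, 49, 907], [328.6, 214.2])]
```

View pics/w1.png

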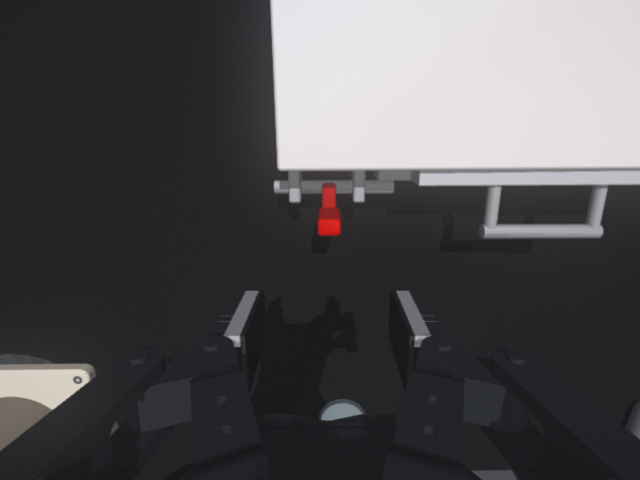

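```bash
python3 - <<'E'
from h import *
w=snap('wrist')
print('knob',onz(w,329.5,226.5,.102));print('nose',onz(w,279,167,.098),onz(w,600,167,.098))
print('handle',onz(w,486,231,.078),onz(w,598,231,.078)); print('panel',onz(w,422,183,.090),onz(w,600,182,.09))
print('rod ends',onz(w,275,186,.07),onz(w,393,186,.07))
print(np.linalg.inv(w['view']).round(3))
E
```

```text
knob [0.37446113 0.27958332 0.102     ]
nose [0.33811657 0.32421865 0.098     ] [0.57336576 0.3203157  0.098     ]
handle [0.50377378 0.26727297 0.078     ] [0.59630025 0.26574052 0.078     ]
panel [0.4456137  0.30957723 0.09      ] [0.5813439  0.30808852 0.09      ]
rod ends [0.33040168 0.30618137 0.07      ] [0.4270634  0.30457847 0.07      ]
[[ 1.    -0.016 -0.005  0.374]
 [-0.017 -0.958 -0.286  0.351]
 [-0.     0.286 -0.958  0.374]
 [ 0.     0.     0.     1.   ]]
```

Emit:
play_rows --commands '[[[3,1,-30,0],[3,1,-60,0],[3,1,-90,0],[3,1,-110,0],[3,1,-117,0],[3,1,-117,0],[3,1,-117,0],[3,1,-117,0],[3,1,-117,0],[3,1,-117,0]]]'

```text
t: 3.5
tool_pos: [0.3753, 0.2805, 0.0812]
orientation: [-3.141, -0.001, -0.018]
contact_force: [0.7, -0.0, 0.4]
grip_width: 0.0511
```

Emit:
play_rows --commands '[[[0,0,0,0],[0,0,0,0],[0,0,0,0],[0,0,0,0],[0,0,0,0],[0,0,0,0],[0,0,0,0],[0,0,0,0],[0,0,0,0],[0,0,0,0]]]' --hand 0

```text
t: 4.5
tool_pos: [0.3749, 0.2802, 0.0805]
orientation: [-3.142, -0.0, -0.018]
contact_force: [0.3, 0.5, 0.1]
grip_width: -0.0001
```

Emit:
play_rows --commands '[[[-5,0,0,0],[-10,0,0,0],[-15,0,0,0],[-20,0,0,0],[-25,0,0,0],[-28,0,0,0],[-30,0.5,0,0],[-30,0.5,0,0],[-30,0.5,0,0],[-30,0.5,0,0]]]'

```text
t: 5.5
tool_pos: [0.3451, 0.2807, 0.0805]
orientation: [-3.142, -0.0, -0.018]
contact_force: [-0.0, 0.2, -0.6]
grip_width: 0.0001
```

```bash
python3 - <<'E'
from h import *
w=snap('wrist');s=snap('scene');d=snap('side')
for x in(w,s,d):print(blobs(x,(0,150,60),(6,255,255))[0])
print(manip.read_state()['tool_pos'])
R=lambda i,x,y,ww,h:cv2.resize(i['pixels'][y:y+h,x:x+ww,::-1],(400,300),interpolation=cv2.INTER_CUBIC)
cv2.imwrite('pics/k.png',np.vstack([np.hstack([R(s,380,100,160,120),R(d,240,340,160,120)]),np.hstack([R(w,0,0,640,480),R(w,240,150,160,120)])]))
E
```

```text
[([360, 215, 47, 86, 2682], [381.2, 263.8])]
[([442, 160, 14, 24, 203], [447.2, 172.7])]
[([315, 392, 19, 35, 422], [325.5, 408.8])]
[0.34504195 0.2806392  0.08047983]
```

View pics/k.png

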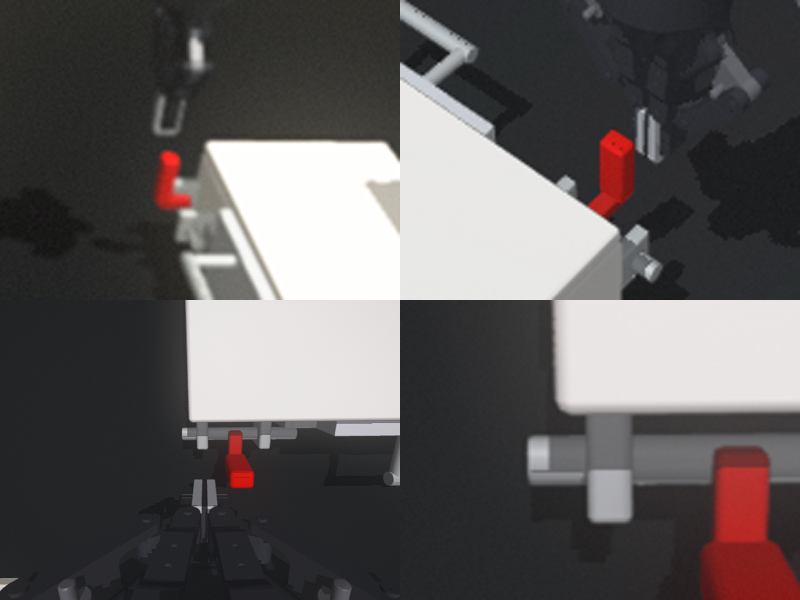

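```bash
python3 - <<'E'
from h import *
w=snap('wrist','w2.png');s=snap('scene');d=snap('side')
p=manip.read_state()['tool_pos']
for x in(w,s,d):print(proj(x,p),proj(x,[.374,.281,.102]))
print('knob now w',onz(w,386,288,.102), [onz(w,u,v,.102).round(4) for u,v in((372,278),(403,299))])
print(tri(ray(s,447.2,164),ray(d,325.5,397)))
E
```

```text
[324.92945121 275.11124403] [388.56578367 291.22560132]
[442.6601174  165.51318946] [447.28655422 163.67954892]
[343.92205455 415.18790093] [328.04577547 395.33544005]
knob now w [0.37278913 0.28261618 0.102     ] [array([0.3664, 0.2876, 0.102 ]), array([0.3807, 0.277 , 0.102 ])]
(array([0.3750534 , 0.28262862, 0.10061077]), np.float64(0.00410767476108533))
```

View pics/w2.png

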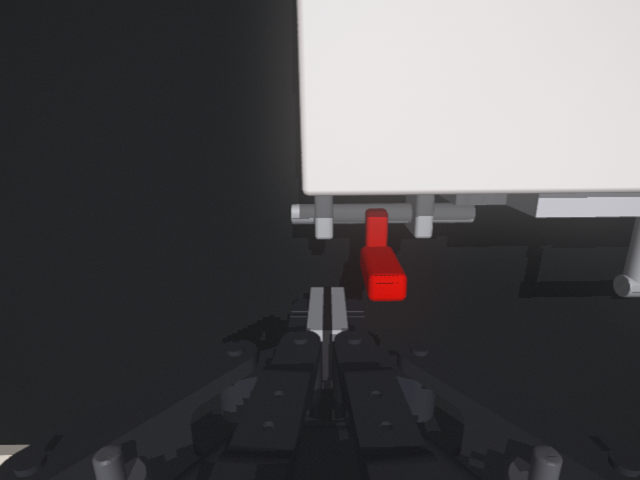

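```bash
python3 - <<'E'
from h import *
w=snap('wrist');s=snap('scene');d=snap('side');print(manip.read_state()['tool_pos'])
print(tri(ray(s,447,153),ray(d,340,402)))
print(tri(ray(s,447,153),ray(w,327,289)))
print(tri(ray(d,340,402),ray(w,327,289)))
R=lambda i,x,y,ww,h:cv2.resize(i['pixels'][y:y+h,x:x+ww,::-1],(400,400),interpolation=cv2.INTER_CUBIC)
cv2.imwrite('pics/k2.png',np.hstack([R(s,420,110,60,60),R(d,310,370,60,60)]))
E
```

```text
[0.3448968  0.28062497 0.08049307]
(array([0.34705127, 0.28575794, 0.11361796]), np.float64(0.003047167318281054))
(array([0.34539244, 0.286115  , 0.11274507]), np.float64(0.002729545801485068))
(array([0.34607377, 0.28916602, 0.11643877]), np.float64(0.0001066721570341092))
```

View pics/k2.png

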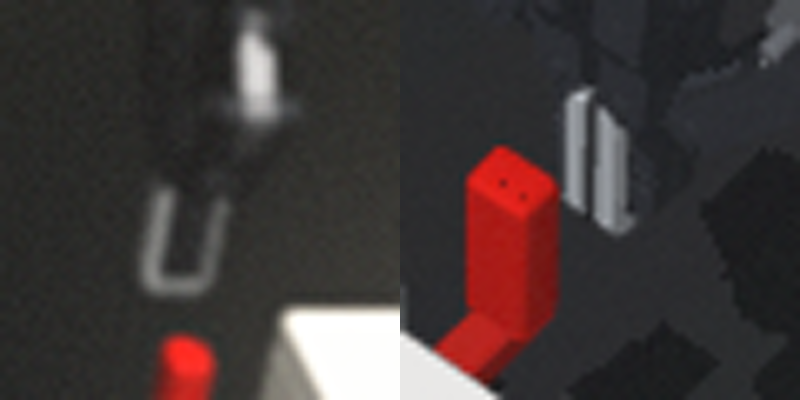

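Emit:
play_rows --commands '[[[10,1,0,0],[20,1,0,0],[29,1,0,0],[29,1,0,0],[29,1,0,0],[29,1,-8,0],[29,1,-16,0],[29,1,-24,0],[29,1,-32,0],[29,1,-32,0]]]' --hand 0.6

```text
t: 6.95
tool_pos: [0.3727, 0.2808, 0.0469]
orientation: [3.14, 0.002, -0.018]
contact_force: [-0.2, -0.1, -0.7]
grip_width: 0.0515
```

Emit:
play_rows --commands '[[[0,0,0,0],[0,0,0,0],[0,0,0,0],[0,0,0,0],[0,0,0,0],[0,0,0,0],[0,0,0,0],[0,0,0,0],[0,0,0,0],[0,0,0,0]]]' --hand 0

```text
t: 7.95
tool_pos: [0.3741, 0.2819, 0.049]
orientation: [-3.141, -0.001, -0.018]
contact_force: [-1.7, -0.7, 5.9]
grip_width: 0.0161
```

Emit:
play_rows --commands '[[[-4,0,0,0],[-8,0,0,0],[-12,0,0,0],[-16,0,0,0],[-20,0,0,0],[-24,0,0,0],[-28,0.5,0,0],[-31,0.5,0,0],[-31,0.5,0,0],[-31,0.5,0,0]]]'

```text
t: 8.95
tool_pos: [0.3445, 0.2822, 0.049]
orientation: [3.141, -0.004, -0.019]
contact_force: [4.7, -0.4, 3.7]
grip_width: 0.0166
```

```bash
python3 - <<'E'
from h import *
s=snap('scene');d=snap('side')
for x in(s,d):print(blobs(x,(0,150,60),(6,255,255))[0])
st=manip.read_state();print(st['tool_pos'],st['grip_width'],st['contact_force'])
E
```

```text
[([439, 168, 14, 9, 77], [443.8, 172.5])]
[([328, 402, 21, 39, 303], [338.7, 420.9])]
[0.34448081 0.28216031 0.04895715] 0.016349297164102564 [ 4.63286329 -1.03002787  3.82428696]
```

Emit:
play_rows --commands '[[[0,0,0,0],[0,0,0,0],[0,0,30,0],[0,0,60,0],[0,0,100,8.5],[30,0,110,17],[65,0,110,25.5],[100,-5,110,34],[140,-10,110,42.5],[180,-15,110,51]]]' --hand 0.5

```text
t: 10.05
tool_pos: [0.5231, 0.267, 0.1576]
orientation: [-3.14, 0.002, 0.879]
contact_force: [0.3, -0.2, -0.4]
grip_width: 0.0427
```

Emit:
play_rows --commands '[[[20,0,0,8.5],[25,0,0,17],[25,0,0,25.5],[25,0,0,34],[25,0,0,39],[25,0,0,39],[25,0,0,39],[25,0,0,39],[25,0,0,39],[25,0,0,39]]]' --hand 0.4

```text
t: 11.05
tool_pos: [0.5478, 0.2672, 0.1585]
orientation: [-3.142, -0.0, 1.552]
contact_force: [0.1, -0.3, 0.3]
grip_width: 0.0342
```

```bash
python3 - <<'E'
from h import *
w=snap('wrist','w3.png');s=snap('scene');d=snap('side')
for x in(s,d):print(blobs(x,(0,150,60),(6,255,255))[0])
print('knob',tri(ray(s,*blobs(s,(0,150,60),(6,255,255))[0][-1][1]),ray(d,*[b for b in blobs(d,(0,150,60),(6,255,255))[0] if b[1][1]>300][0][1])))
st=manip.read_state();print(st['tool_pos'],st['orientation'],st['grip_width'],st['qpos'][5])
print('handle ends in w',proj(w,(.5038,.2673,.078)),proj(w,(.5963,.2657,.078)))
E
```

```text
[([439, 154, 14, 23, 185], [444.1, 165.7])]
[([500, 49, 38, 25, 172], [511.1, 62.2]), ([328, 402, 21, 39, 441], [340.1, 419.7])]
knob (array([0.34454155, 0.28656341, 0.07839682]), np.float64(0.004775055285101331))
[0.54791485 0.26715292 0.15858712] [ 3.14148255e+00 -8.70620874e-05  1.55254777e+00] 0.03436431249888371 0.4718965680664089
handle ends in w [326.71778564 170.23270067] [326.83550251 293.93123439]
```

View pics/w3.png

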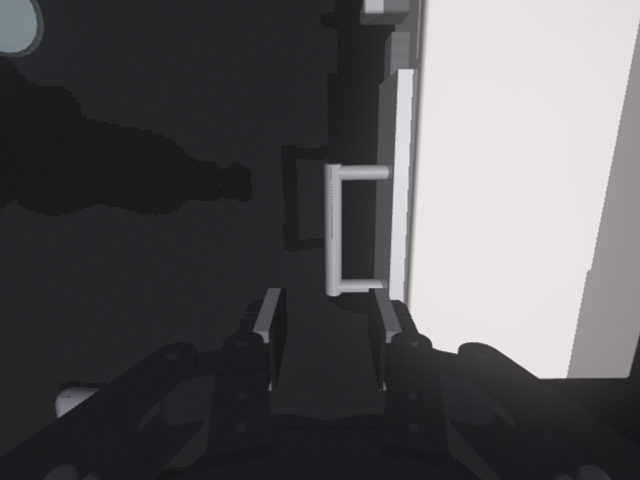

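Emit:
play_rows --commands '[[[1,4,-30,0],[1,4,-60,0],[1,4,-80,0],[1,4,-100,0],[1,4,-115,0],[1,4,-127,0],[1,4,-127,0],[1,4,-127,0],[1,4,-127,0],[1,4,-127,0]]]'

```text
t: 12.2
tool_pos: [0.5497, 0.2715, 0.0327]
orientation: [3.14, -0.001, 1.553]
contact_force: [0.0, 0.5, -0.2]
grip_width: 0.0343
```

Emit:
play_rows --commands '[[[0,0,0,0],[0,0,0,0],[0,0,0,0],[0,0,0,0],[0,0,0,0],[0,0,0,0],[0,0,0,0],[0,0,0,0],[0,0,0,0],[0,0,0,0]]]' --hand 0

```text
t: 13.2
tool_pos: [0.5493, 0.2714, 0.0323]
orientation: [3.14, -0.001, 1.553]
contact_force: [-0.8, -1.3, 5.5]
grip_width: 0.0095
```

Emit:
play_rows --commands '[[[0,-10,0,0],[0,-24,0,0],[-1,-38,0,0],[-1,-52,0,0],[-1,-66,0,0],[-1,-80,0,0],[-2,-94,0,0],[-2,-108,0,0],[-2,-118,0,0],[-2,-125,0,0]]]'

```text
t: 14.2
tool_pos: [0.5483, 0.1462, 0.0323]
orientation: [3.139, -0.003, 1.552]
contact_force: [3.9, 18.4, 1.3]
grip_width: 0.0097
```

Emit:
play_rows --commands '[[[0,0,0,0],[0,0,0,0],[0,0,0,0],[0,0,0,0],[0,0,20,0],[0,0,50,0],[0,0,90,0],[0,0,130,0],[-20,-40,150,0],[-40,-80,170,0]]]' --hand 0.5

```text
t: 15.2
tool_pos: [0.5068, 0.0661, 0.2026]
orientation: [3.141, 0.0, 1.556]
contact_force: [0.5, -0.8, -1.2]
grip_width: 0.0424
```

```bash
python3 - <<'E'
from h import *
w=snap('wrist');s=snap('scene');d=snap('side')
st=manip.read_state();print(st['tool_pos'],st['orientation'],st['grip_width'],st['qpos'])
R=lambda i,x,y,ww,h:cv2.resize(i['pixels'][y:y+h,x:x+ww,::-1],(400,300),interpolation=cv2.INTER_CUBIC)
cv2.imwrite('pics/c.png',np.vstack([np.hstack([R(s,380,130,240,180),R(d,180,250,240,180)]),np.hstack([R(w,0,0,640,480),R(d,340,165,160,120)])]))
E
```

```text
[0.5067649  0.06444833 0.20333769] [ 3.13877781e+00 -8.07876414e-05  1.54967582e+00] 0.04279697111665411 [ 1.26717943e-01  2.57302624e-01  4.22084103e-02  1.35290607e+00
 -3.34721362e-04  1.47838097e-01]
```

View pics/c.png

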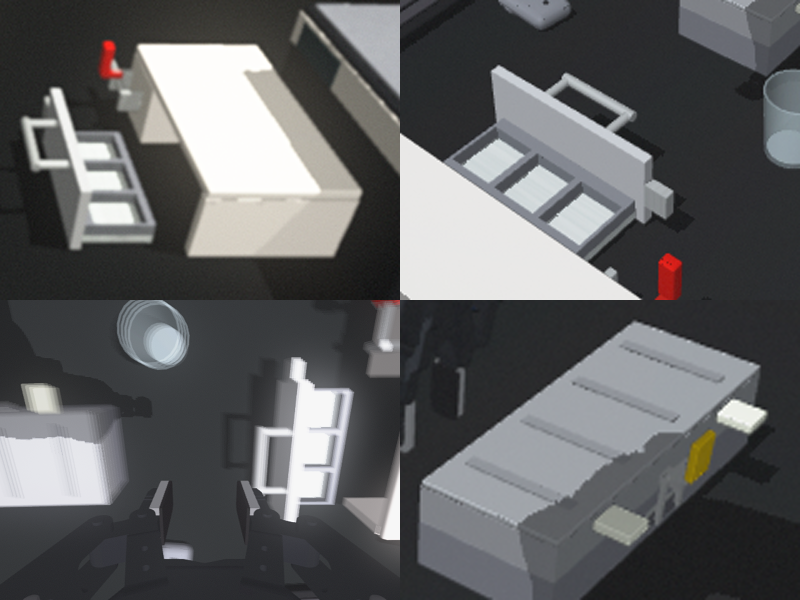

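Emit:
play_rows --commands '[[[-4,-45,0,0],[-8,-90,0,0],[-12,-135,0,0],[-16,-180,-10,0],[-20,-225,-20,0],[-24,-270,-30,0],[-27,-301,-50,0],[-27,-301,-80,0],[-27,-301,-110,0],[-27,-301,-110,0]]]' --hand 0

```text
t: 16.35
tool_pos: [0.4762, -0.2327, 0.0861]
orientation: [-3.131, -0.005, 1.553]
contact_force: [-1.6, 0.6, 0.1]
grip_width: -0.0003
```

```bash
python3 - <<'E'
from h import *
w=snap('wrist','w4.png');s=snap('scene');d=snap('side')
st=manip.read_state();print(st['tool_pos'],st['orientation'],st['grip_width'])
print(blobs(w,(22,120,60),(34,255,255))[0],blobs(s,(22,120,60),(34,255,255))[0],blobs(d,(22,120,60),(34,255,255))[0])
R=lambda i,x,y,ww,h:cv2.resize(i['pixels'][y:y+h,x:x+ww,::-1],(400,300),interpolation=cv2.INTER_CUBIC)
cv2.imwrite('pics/c2.png',np.hstack([R(w,0,0,640,480),R(d,360,150,160,120)]))
E
```

```text
[ 0.48072944 -0.23448847  0.09207697] [3.14119396e+00 1.15421195e-04 1.55386797e+00] 0.00021296510633414073
[([282, 207, 69, 31, 1872], [316.3, 222.1])] [([204, 175, 18, 18, 229], [212.9, 184.6])] [([454, 217, 12, 22, 156], [459.5, 226.9])]
```

View pics/c2.png

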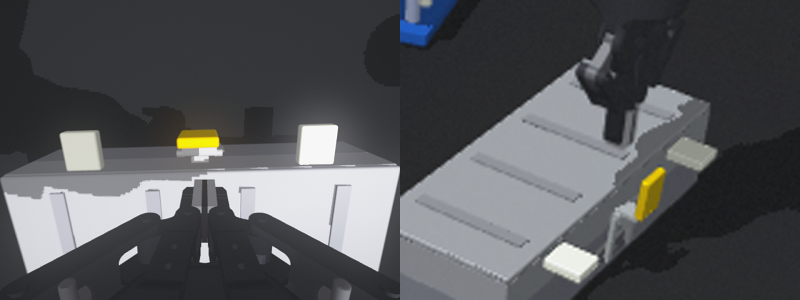

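Emit:
play_rows --commands '[[[0,-1,-15,0],[0,-1,-29,0],[-10,-1,-29,0],[-19,-1,-30,0],[-28,-1,-34,0],[-37,-1,-40,0],[-46,-1,-48,0],[-54,-1,-57,0],[-61,-1,-66,0],[-68,-1,-76,0]]]'

```text
t: 17.5
tool_pos: [0.4113, -0.2359, 0.015]
orientation: [3.141, 0.0, 1.553]
contact_force: [0.2, -0.1, -0.7]
grip_width: -0.0004
```

Emit:
play_rows --commands '[[[-6,0,-10,0],[-12,0,-14,0],[-18,0,-14,0],[-24,0,-14,0],[-30,0,-14,0],[-30,0,20,0],[-30,0,60,0],[-30,0,100,0],[-30,0,140,0],[-30,0,160,0]]]'

```text
t: 18.5
tool_pos: [0.3834, -0.237, 0.1798]
orientation: [3.136, 0.004, 1.553]
contact_force: [0.3, -0.3, -0.3]
grip_width: -0.0004
```

```bash
python3 - <<'E'
from h import *
s=snap('scene');d=snap('side')
st=manip.read_state();print(st['tool_pos'],st['orientation'],st['grip_width'])
for x in(s,d):print(blobs(x,(22,120,60),(34,255,255))[0])
W=[onz(s,u,v,.014) for u,v in ((437,221),(440,238),(446.5,258))]
for n,x in(('s',s),('d',d)): print(n,[(b,onz(x,*b[1],.014).round(4).tolist()) for b in blobs(x,(0,0,200),(180,60,255),80)[0] if (.1<onz(x,*b[1],.014)[1]<.4)])
E
```

```text
[ 0.38411683 -0.23738108  0.17954644] [3.13406406 0.00447482 1.55270438] -0.000339354448085534
[]
[([463, 258, 23, 13, 211], [474.1, 263.8])]
s [(([411, 183, 42, 63, 765], [430.8, 222.3]), [0.4778, 0.2364, 0.014]), (([466, 187, 20, 28, 289], [474.4, 204.6]), [0.4086, 0.3523, 0.014]), (([395, 202, 26, 28, 183], [404.8, 216.4]), [0.456, 0.1824, 0.014]), (([433, 252, 27, 13, 319], [446.2, 257.9]), [0.5973, 0.2435, 0.014]), (([630, 470, 10, 10, 81], [635.4, 474.1]), [1.0296, 0.3954, 0.014])]
d [(([235, 290, 95, 58, 562], [283.3, 318.4]), [0.5989, 0.1338, 0.014]), (([113, 327, 214, 153, 15273], [221.4, 407.5]), [0.5359, 0.3488, 0.014]), (([218, 334, 36, 25, 474], [235.2, 345.9]), [0.6168, 0.2399, 0.014]), (([243, 349, 37, 29, 536], [260.9, 362.8]), [0.5539, 0.2402, 0.014]), (([270, 366, 38, 31, 608], [288.1, 380.9]), [0.4908, 0.241, 0.014])]
```

Emit:
play_rows --commands '[[[20,30,0,0],[40,60,0,0],[60,95,0,1.5],[69,103,-40,1.5],[69,103,-80,1.5],[69,103,-115,1.5],[69,103,-140,1.5],[69,103,-150,1.5],[69,103,-150,1.5],[69,103,-150,1.5]]]' --hand 0.6

```text
t: 19.6
tool_pos: [0.4515, -0.1331, 0.0262]
orientation: [3.141, 0.0, 1.579]
contact_force: [0.3, -0.4, -0.2]
grip_width: 0.0515
```

Emit:
play_rows --commands '[[[0,0,0,0],[0,0,0,0],[0,0,0,0],[0,0,0,0],[0,0,0,0],[0,0,0,0],[0,0,0,0],[0,0,0,0],[0,0,0,0],[0,0,0,0]]]' --hand 0

```text
t: 20.6
tool_pos: [0.4524, -0.1371, 0.0278]
orientation: [3.138, 0.009, 1.577]
contact_force: [-2.1, -9.6, 2.6]
grip_width: 0.0283
```

```bash
python3 - <<'E'
from h import *
st=manip.read_state();print(st['tool_pos'],st['orientation'],st['grip_width'],st['contact_force'])
# arc of tab point
for k in range(0,11):
    th=1.5*k/10;a=np.arctan2(.026,.152)+th
    print(k,round(th,2),round(1e3*(.152-.154*np.cos(a)),1),round(1e3*(.154*np.sin(a)-.026),1))
E
```

```text
[ 0.45239722 -0.13707247  0.02781023] [3.1381877  0.00876157 1.57674212] 0.02826013161076608 [-2.10499433 -9.55111327  2.57548035]
0 0.0 0.2 -0.0
1 0.15 5.8 22.4
2 0.3 14.7 43.7
3 0.45 26.6 63.4
4 0.6 41.4 81.1
5 0.75 58.6 96.5
6 0.9 78.0 109.0
7 1.05 99.0 118.6
8 1.2 121.2 124.9
9 1.35 144.1 127.8
10 1.5 167.2 127.3
```

Emit:
play_rows --commands '[[[2,-2,11,0],[6,-3,22,0],[10,-3,33,0],[15,-3,44,0],[20,-3,54,0],[27,-3,63,0],[34,-3,72,0],[41,-3,81,0],[50,-3,89,0],[59,-3,97,0]]]'

```text
t: 21.6
tool_pos: [0.5107, -0.1364, 0.122]
orientation: [3.141, 0.001, 1.579]
contact_force: [6.8, -2.8, -15.9]
grip_width: 0.0281
```

Emit:
play_rows --commands '[[[9,0,7,0],[19,0,13,0],[29,0,18,0],[40,0,22,0],[51,0,26,0],[62,0,28,0],[74,0,30,0],[85,0,31,0],[97,0,31,0],[102,0,31,0]]]'

```text
t: 22.6
tool_pos: [0.6126, -0.1353, 0.1552]
orientation: [3.14, -0.001, 1.58]
contact_force: [-2.9, 1.5, 5.4]
grip_width: 0.0264
```

```bash
python3 - <<'E'
from h import *
st=manip.read_state();print(st['tool_pos'],st['orientation'],st['grip_width'],st['contact_force'])
s=snap('scene','s2.png');d=snap('side')
R=lambda i,x,y,ww,h:cv2.resize(i['pixels'][y:y+h,x:x+ww,::-1],(400,300),interpolation=cv2.INTER_CUBIC)
cv2.imwrite('pics/l.png',np.hstack([R(s,100,80,240,180),R(d,320,100,240,180)]))
E
```

```text
[ 0.61264692 -0.13526745  0.15519932] [ 3.13989293e+00 -6.46247862e-04  1.58034078e+00] 0.026381419905580628 [-2.86995666  1.53450301  5.44375757]
```

View pics/l.png

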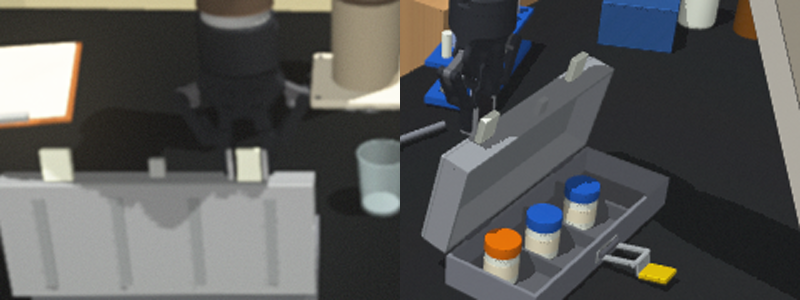

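Emit:
play_rows --commands '[[[10,0,0,0],[20,0,-2,0],[20,0,-2,0],[20,0,-2,0],[20,0,-2,0],[20,0,-2,0],[20,0,-2,0],[20,0,-2,0],[20,0,-2,0],[20,0,-2,0]]]'

```text
t: 23.7
tool_pos: [0.6318, -0.1359, 0.1514]
orientation: [-3.141, -0.0, 1.579]
contact_force: [1.1, -0.3, 0.7]
grip_width: -0.0002
```

Emit:
play_rows --commands '[[[0,0,0,0],[0,0,0,0],[0,0,0,0],[0,0,20,0],[0,0,50,0],[-40,0,70,0],[-85,0,80,0],[-130,0,80,0],[-170,0,80,0],[-190,0,80,0]]]' --hand 0.6

```text
t: 24.7
tool_pos: [0.4386, -0.1356, 0.232]
orientation: [-3.141, 0.0, 1.578]
contact_force: [0.3, -0.3, -0.2]
grip_width: 0.0508
```

```bash
python3 - <<'E'
from h import *
st=manip.read_state();print(st['tool_pos'],st['orientation'],st['qpos'])
w=snap('wrist');s=snap('scene');d=snap('side')
for n,x in(('w',w),('d',d)):
    for c,lo,hi in(('blue',(100,120,60),(125,255,255)),('or',(5,150,80),(20,255,255))):
        print(n,c,[(b[0],b[1],onz(x,*b[1],.068).round(4).tolist()) for b in blobs(x,lo,hi,60)[0]])
R=lambda i,x,y,ww,h:cv2.resize(i['pixels'][y:y+h,x:x+ww,::-1],(400,300),interpolation=cv2.INTER_CUBIC)
cv2.imwrite('pics/l2.png',np.hstack([R(w,0,0,640,480),R(d,320,100,240,180)]))
E
```

```text
[ 0.4385515  -0.13557858  0.2319899 ] [-3.14087604e+00  7.21643084e-05  1.57822800e+00] [-2.99621110e-01  1.46806513e-01 -2.23426828e-02  1.40230841e+00
 -2.85385137e-04 -3.07052666e-01]
w blue [([162, 281, 48, 46, 486], [189.2, 297.5], [0.531, -0.2737, 0.068]), ([258, 284, 36, 46, 361], [274.6, 299.9], [0.533, -0.188, 0.068])]
w or [([325, 293, 42, 20, 154], [342.9, 298.0], [0.5303, -0.1193, 0.068])]
d blue [([475, 77, 16, 55, 345], [483.6, 105.0], [0.7177, -0.865, 0.068]), ([334, 101, 67, 66, 1709], [367.0, 136.6], [0.8591, -0.4836, 0.068]), ([263, 197, 11, 10, 79], [268.2, 201.5], [0.8392, -0.0841, 0.068]), ([419, 205, 21, 17, 307], [428.9, 213.1], [0.5384, -0.2696, 0.068]), ([396, 222, 22, 18, 338], [406.1, 230.5], [0.5403, -0.1829, 0.068])]
d or [([520, 66, 38, 58, 1388], [537.7, 95.6], [0.6249, -1.031, 0.068]), ([585, 82, 44, 61, 1620], [605.3, 113.1], [0.4239, -1.0333, 0.068]), ([370, 237, 23, 19, 362], [381.2, 245.8], [0.5494, -0.106, 0.068])]
```

View pics/l2.png

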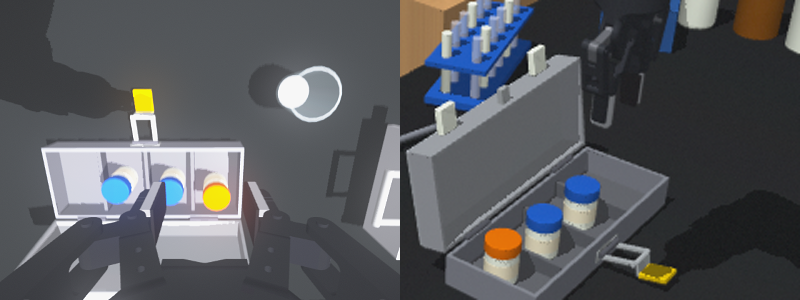

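Emit:
play_rows --commands '[[[10,-14,0,-8.5],[20,-28,0,-17],[30,-42,0,-25.5],[40,-56,0,-34],[50,-70,0,-42.5],[60,-84,0,-51],[70,-98,0,-59.5],[80,-112,0,-68],[90,-126,0,-76.5],[101,-139,0,-85]]]' --hand 0.8

```text
t: 25.85
tool_pos: [0.5447, -0.2757, 0.2306]
orientation: [-3.141, 0.0, 0.09]
contact_force: [0.7, 0.3, 0.0]
grip_width: 0.0684
```

Emit:
play_rows --commands '[[[0,0,-20,-6],[0,0,-40,-6],[0,0,-50,-6],[0,0,-50,-6],[0,0,-50,-6],[0,0,-50,-6],[0,0,-50,-6],[0,0,-50,-6],[0,0,-50,-6],[0,0,-50,-6]]]'

```text
t: 26.85
tool_pos: [0.5429, -0.2749, 0.1818]
orientation: [3.141, -0.0, -0.009]
contact_force: [0.6, 1.0, -0.0]
grip_width: 0.0681
```

```bash
python3 - <<'E'
from h import *
st=manip.read_state();print(st['tool_pos'],st['orientation'],st['grip_width'])
w=snap('wrist','w5.png')
h=cv2.cvtColor(w['pixels'],cv2.COLOR_RGB2HSV)
print(blobs(w,(95,80,50),(130,255,255))[0])
E
```

```text
[ 0.54292959 -0.27489779  0.1818122 ] [ 3.14137406e+00 -4.27219903e-04 -9.35334789e-03] 0.06809991711331843
[([296, 81, 62, 65, 3124], [326.5, 113.4]), ([297, 197, 57, 58, 2541], [325.0, 226.2]), ([577, 336, 63, 89, 3061], [614.9, 371.7])]
```

View pics/w5.png

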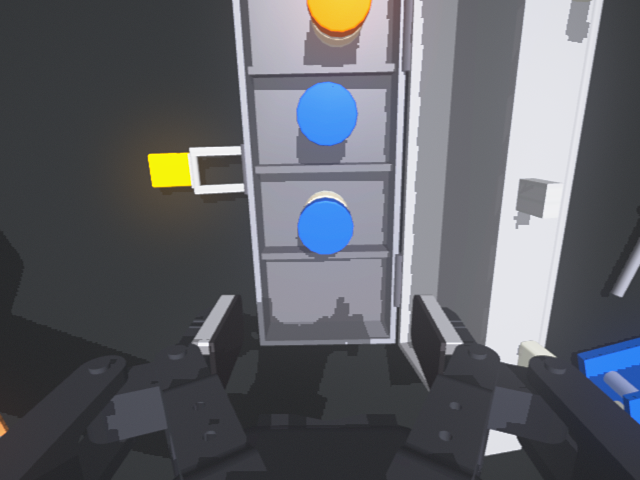

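```bash
python3 - <<'E'
from h import *
w=snap('wrist')
b=blobs(w,(95,80,50),(130,255,255))[0]
for q in b[:2]:
    x,y,ww,hh,_=q[0]; print(q, onz(w,x+ww/2,y+hh/2,.068), onz(w,x+ww/2,y+hh/2,.066),'width',onz(w,x+ww,y+hh/2,.068)-onz(w,x,y+hh/2,.068))
print(manip.read_state()['tool_pos'])
E
```

```text
([296, 81, 62, 65, 3128], [326.5, 113.4]) [ 0.54468083 -0.19254106  0.068     ] [ 0.54468299 -0.19246999  0.066     ] width [ 0.04595936 -0.00041299  0.        ]
([297, 198, 57, 57, 2537], [325.1, 226.2]) [ 0.54269547 -0.27909038  0.068     ] [ 0.54268395 -0.27961565  0.066     ] width [ 0.04604468 -0.00042113  0.        ]
[ 0.54286212 -0.27485655  0.18161788]
```

Emit:
play_rows --commands '[[[0,-2,-30,0],[0,-2,-60,0],[0,-2,-90,0],[0,-2,-115,0],[0,-2,-135,0],[0,-2,-155,0],[0,-2,-170,0],[0,-2,-181,0],[0,-2,-181,0],[0,-2,-181,0]]]' --hand 0.74

```text
t: 27.95
tool_pos: [0.5431, -0.277, 0.0008]
orientation: [3.141, -0.0, -0.009]
contact_force: [0.2, 0.2, -0.8]
grip_width: 0.0631
```

Emit:
play_rows --commands '[[[0,0,0,0],[0,0,0,0],[0,0,0,0],[0,0,0,0],[0,0,0,0],[0,0,0,0],[0,0,0,0],[0,0,0,0],[0,0,0,0],[0,0,0,0]]]' --hand 0

```text
t: 28.95
tool_pos: [0.544, -0.2775, 0.0021]
orientation: [3.14, -0.003, -0.009]
contact_force: [-0.9, 0.7, 5.6]
grip_width: 0.0447
```

Emit:
play_rows --commands '[[[0,0,20,0],[0,0,55,0],[0,0,95,0],[0,10,130,0],[5,50,140,0],[10,98,140,0],[15,146,140,0],[20,194,140,0],[30,240,140,0],[35,287,140,0]]]'

```text
t: 29.95
tool_pos: [0.5778, 0.012, 0.1401]
orientation: [-3.142, 0.0, -0.009]
contact_force: [0.3, -1.0, -0.9]
grip_width: 0.0449
```

Emit:
play_rows --commands '[[[5,45,0,0],[10,90,0,0],[16,135,0,0],[22,180,0,0],[28,215,0,0],[30,230,0,0],[30,232,0,0],[30,232,0,0],[30,232,0,0],[30,232,0,0]]]'

```text
t: 30.95
tool_pos: [0.608, 0.2403, 0.1408]
orientation: [3.141, 0.0, -0.012]
contact_force: [-0.6, -0.3, -1.3]
grip_width: 0.0445
```

```bash
python3 - <<'E'
from h import *
st=manip.read_state();print(st['tool_pos'],st['orientation'],st['grip_width'],st['contact_force'])
w=snap('wrist','w6.png');d=snap('side')
print('w',[q for q in blobs(w,(95,80,50),(130,255,255))[0]])
s=snap('scene')
for n,x in(('d',d),('s',s)):
    print(n,[q for q in blobs(x,(95,100,50),(130,255,255))[0]])
R=lambda i,x,y,ww,h:cv2.resize(i['pixels'][y:y+h,x:x+ww,::-1],(400,300),interpolation=cv2.INTER_CUBIC)
cv2.imwrite('pics/p.png',np.vstack([np.hstack([R(w,0,0,640,480),R(d,160,230,240,180)]),np.hstack([R(s,380,130,160,120),R(s,100,80,240,180)])]))
E
```

```text
[0.60798967 0.24028356 0.14075679] [ 3.14122596e+00  8.86160496e-05 -1.16239360e-02] 0.0444949584671363 [-0.60168575 -0.26824321 -1.27438053]
w [([261, 278, 132, 133, 13737], [327.0, 345.2])]
d [([438, 72, 53, 60, 2222], [464.4, 103.6]), ([334, 101, 67, 66, 1763], [367.2, 136.5]), ([263, 197, 11, 10, 80], [268.1, 201.4]), ([395, 222, 23, 18, 344], [406.0, 230.5]), ([214, 252, 19, 25, 368], [223.1, 264.9])]
s [([632, 79, 8, 6, 32], [635.8, 81.2]), ([450, 170, 16, 21, 229], [457.4, 179.5]), ([0, 316, 58, 98, 3755], [27.7, 367.0]), ([226, 381, 17, 17, 219], [233.7, 388.8])]
```

View pics/p.png

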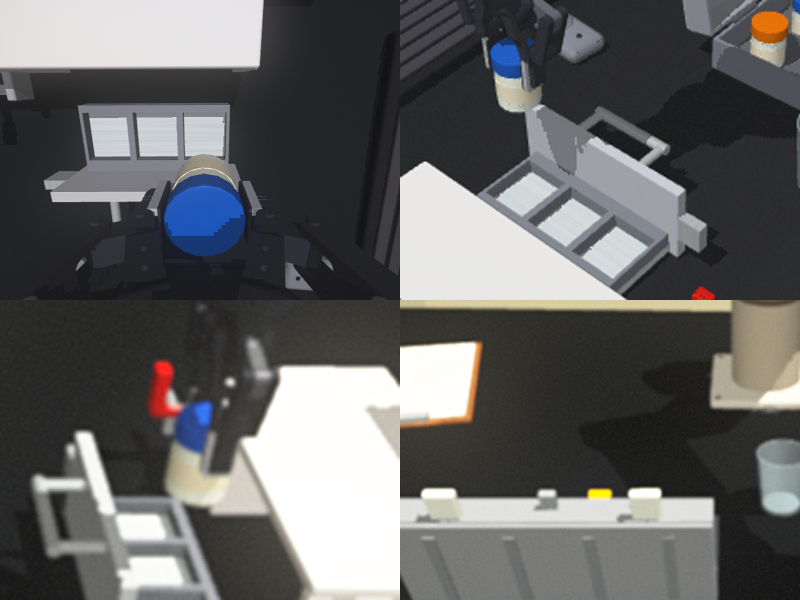

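```bash
python3 - <<'E'
from h import *
w=snap('wrist')
for q in blobs(w,(0,0,120),(180,60,255),800)[0]: 
    x,y,ww,hh,_=q[0]; print(q,onz(w,x+ww/2,y+hh/2,.014).round(4))
for z in (.206,.208): print(onz(w,327,344.5,z),onz(w,393,344.5,z)-onz(w,261,344.5,z))
for c in((.4865,.2445),(.5475,.2435),(.6085,.2425)):print(proj(w,(*c,.014)))
d=snap('side')
print('jar d lid blob',onz(d,223.1,264.9,.20))
E
```

```text
([0, 0, 422, 112, 46506], [208.6, 54.9]) [0.5242 0.3652 0.014 ]
([70, 169, 314, 186, 32226], [234.7, 243.9]) [0.5219 0.2024 0.014 ]
[0.60902074 0.2419897  0.206     ] [ 4.51553575e-02 -4.95796116e-04  2.77555756e-17]
[0.60903272 0.24326348 0.208     ] [ 0.04434479 -0.0004869   0.        ]
[180.35691136 215.07367483]
[253.30923912 215.47404214]
[326.20035365 215.8740735 ]
jar d lid blob [0.61446433 0.24657788 0.2       ]
```

```bash
python3 - <<'E'
from h import *
w=snap('wrist');g=cv2.cvtColor(w['pixels'],cv2.COLOR_RGB2GRAY)
for t in (165,180,195,205):
    n,l,st,c=cv2.connectedComponentsWithStats((g[150:280]>t).astype(np.uint8))
    print(t,[(st[i].tolist(),onz(w,st[i][0]+st[i][2]/2,150+st[i][1]+st[i][3]/2,.014).round(4)[:2].tolist()) for i in range(1,n) if st[i][4]>1500])
E
```

```text
165 [([219, 39, 66, 62, 3844], [0.5461, 0.2401]), ([294, 38, 65, 63, 3812], [0.6087, 0.2399]), ([143, 40, 66, 61, 3547], [0.4822, 0.2403])]
180 [([219, 39, 65, 62, 3761], [0.5457, 0.2401]), ([295, 38, 63, 63, 3713], [0.6087, 0.2399]), ([144, 40, 64, 61, 3491], [0.4822, 0.2403])]
195 [([220, 39, 64, 62, 3728], [0.5461, 0.2401]), ([295, 38, 63, 63, 3674], [0.6087, 0.2399]), ([144, 40, 64, 61, 3439], [0.4822, 0.2403])]
205 []
```

Emit:
play_rows --commands '[[[-0.5,1,-30,0],[-0.5,1,-60,0],[-0.5,1,-85,0],[-0.5,1,-105,0],[-0.5,1,-115,0],[-0.5,1,-122,0],[-0.5,1,-128,0],[-0.5,1,-132,0],[-0.5,1,-133,0],[-0.5,1,-133,0]]]'

```text
t: 32.25
tool_pos: [0.6078, 0.2433, 0.0083]
orientation: [-3.141, -0.001, -0.009]
contact_force: [0.6, -0.0, -1.6]
grip_width: 0.0444
```

```bash
python3 - <<'E'
from h import *
st=manip.read_state();print(st['tool_pos'],st['orientation'],st['grip_width'],st['contact_force'])
d=snap('side');s=snap('scene')
for n,x in(('d',d),('s',s)):print(n,[(q,onz(x,*q[1],.066).round(4)) for q in blobs(x,(95,100,50),(130,255,255))[0] if abs(onz(x,*q[1],.066)[1]-.24)<.05])
E
```

```text
[0.60784504 0.24333717 0.00825651] [-3.14113020e+00 -1.11415285e-03 -9.29023596e-03] 0.04436049349359932 [ 0.60974445 -0.02511016 -1.63639292]
d [(([221, 315, 18, 24, 318], [229.2, 327.6]), array([0.6155, 0.2492, 0.066 ]))]
s [(([440, 229, 13, 21, 201], [446.0, 238.2]), array([0.5992, 0.2334, 0.066 ]))]
```

Emit:
play_rows --commands '[[[0,0,0,0],[0,0,0,0],[0,0,0,0],[0,0,0,0],[0,0,10,0],[0,0,50,0],[0,0,95,0],[0,-10,140,0],[-5,-55,150,0],[-10,-103,160,0]]]' --hand 0.74

```text
t: 33.35
tool_pos: [0.5986, 0.1407, 0.1707]
orientation: [-3.14, -0.005, -0.006]
contact_force: [0.5, -1.2, -0.9]
grip_width: 0.0633
```

Emit:
play_rows --commands '[[[-7,-48,5,0],[-14,-96,10,0],[-21,-144,10,0],[-28,-192,10,0],[-35,-240,10,0],[-42,-285,10,0],[-50,-320,10,0],[-53,-331,10,0],[-53,-331,10,0],[-53,-331,10,0]]]'

```text
t: 34.35
tool_pos: [0.5446, -0.19, 0.1779]
orientation: [-3.141, -0.001, -0.009]
contact_force: [-0.0, 0.0, 0.4]
grip_width: 0.0632
```

```bash
python3 - <<'E'
from h import *
st=manip.read_state();print(st['tool_pos'],st['orientation'],st['grip_width'])
w=snap('wrist');d=snap('side');s=snap('scene')
for n,lo,hi in(('blue',(95,80,50),(130,255,255)),('or',(5,120,80),(26,255,255))):
  for q in blobs(w,lo,hi,300)[0]:
    x,y,ww,hh,_=q[0]; print(n,q, onz(w,x+ww/2,y+hh/2,.068).round(4),'w',(onz(w,x+ww,y+hh/2,.068)-onz(w,x,y+hh/2,.068))[0].round(4))
for q in blobs(d,(95,100,50),(130,255,255))[0]:print('d',q,onz(d,*q[1],.062).round(4))
for q in blobs(s,(95,100,50),(130,255,255))[0]:print('s',q,onz(s,*q[1],.066).round(4))
E
```

```text
[ 0.54464022 -0.19000714  0.17790041] [-3.14095564e+00 -5.51152358e-04 -8.83947149e-03] 0.06319095856485749
blue ([297, 195, 58, 59, 2610], [325.4, 224.4]) [ 0.5449 -0.1915  0.068 ] w 0.0462
blue ([614, 401, 26, 28, 411], [630.4, 412.6]) [ 0.8255 -0.3783  0.068 ] w 0.0244
or ([307, 92, 61, 65, 3095], [336.7, 123.8]) [ 0.5541 -0.1155  0.068 ] w 0.045
d ([439, 72, 52, 60, 2136], [465.2, 102.8]) [ 0.7731 -0.8582  0.062 ]
d ([334, 101, 57, 66, 1426], [361.7, 140.3]) [ 0.8641 -0.4673  0.062 ]
d ([263, 197, 11, 10, 80], [268.1, 201.4]) [ 0.8465 -0.0911  0.062 ]
d ([395, 222, 23, 18, 344], [406.0, 230.5]) [ 0.5449 -0.1903  0.062 ]
d ([221, 314, 28, 25, 567], [234.3, 326.2]) [0.6145 0.2386 0.062 ]
s ([632, 79, 8, 6, 32], [635.8, 81.1]) [-0.2564  1.0758  0.066 ]
s ([440, 230, 25, 20, 413], [451.2, 239.5]) [0.6032 0.2426 0.066 ]
s ([0, 316, 58, 98, 3757], [27.7, 367.0]) [ 0.8927 -0.4292  0.066 ]
s ([226, 381, 17, 17, 218], [233.7, 388.8]) [ 0.9311 -0.1352  0.066 ]
```

Emit:
play_rows --commands '[[[0,0,-30,0],[0,0,-60,0],[0,0,-90,0],[0,0,-115,0],[0,0,-135,0],[0,0,-155,0],[0,0,-168,0],[0,0,-177,0],[0,0,-177,0],[0,0,-177,0]]]' --hand 0.74

```text
t: 35.5
tool_pos: [0.545, -0.1908, 0.0011]
orientation: [3.141, -0.001, -0.009]
contact_force: [0.0, -0.4, -0.2]
grip_width: 0.0635
```

Emit:
play_rows --commands '[[[0,0,0,0],[0,0,0,0],[0,0,0,0],[0,0,0,0],[0,0,0,0],[0,0,0,0],[0,0,0,0],[0,0,0,0],[0,0,0,0],[0,0,0,0]]]' --hand 0

```text
t: 36.5
tool_pos: [0.5455, -0.1913, 0.002]
orientation: [3.141, -0.003, -0.009]
contact_force: [-0.6, 0.9, 7.1]
grip_width: 0.0443
```

Emit:
play_rows --commands '[[[0,0,20,0],[0,0,55,0],[0,0,95,0],[0,10,130,0],[0,50,140,0],[-5,98,140,0],[-10,146,140,0],[-15,194,140,0],[-20,240,140,0],[-25,287,140,0]]]'

```text
t: 37.5
tool_pos: [0.5185, 0.0977, 0.1402]
orientation: [3.141, 0.001, -0.01]
contact_force: [-0.5, 0.4, -1.0]
grip_width: 0.0444
```

Emit:
play_rows --commands '[[[-10,40,0,0],[-20,80,0,0],[-28,120,0,0],[-34,140,0,0],[-34,147,0,0],[-34,147,0,0],[-34,147,0,0],[-34,147,0,0],[-34,147,0,0],[-34,147,0,0]]]'

```text
t: 38.5
tool_pos: [0.4857, 0.2423, 0.1406]
orientation: [3.142, -0.0, -0.011]
contact_force: [-1.1, 0.1, -2.0]
grip_width: 0.0445
```

```bash
python3 - <<'E'
from h import *
st=manip.read_state();print(st['tool_pos'],st['orientation'],st['grip_width'],st['contact_force'])
w=snap('wrist');g=cv2.cvtColor(w['pixels'],cv2.COLOR_RGB2GRAY)
for t in (165,180,195):
    n,l,s_,c=cv2.connectedComponentsWithStats((g[150:280]>t).astype(np.uint8))
    print(t,[(s_[i].tolist(),onz(w,s_[i][0]+s_[i][2]/2,150+s_[i][1]+s_[i][3]/2,.014).round(4)[:2].tolist()) for i in range(1,n) if s_[i][4]>1500])
for q in blobs(w,(95,80,50),(130,255,255),300)[0]:
    x,y,ww,hh,_=q[0]
    for z in(.208,.074):print(q,z,onz(w,x+ww/2,y+hh/2,z).round(4),(onz(w,x+ww,y+hh/2,z)-onz(w,x,y+hh/2,z))[0].round(4))
E
```

```text
[0.48568938 0.24225931 0.14058096] [ 3.14155582e+00 -4.96129947e-05 -1.08708850e-02] 0.044544252486170215 [-1.07292216  0.05533973 -1.96956411]
165 [([292, 39, 65, 62, 3667], [0.4846, 0.2403]), ([368, 38, 65, 63, 3796], [0.5484, 0.2401])]
180 [([292, 39, 65, 62, 3584], [0.4846, 0.2403]), ([369, 38, 63, 63, 3714], [0.5484, 0.2401])]
195 [([293, 39, 64, 62, 3525], [0.485, 0.2403]), ([369, 38, 63, 63, 3673], [0.5484, 0.2401])]
([465, 203, 75, 67, 3903], [501.9, 235.7]) 0.208 [0.5408 0.2819 0.208 ] 0.023
([465, 203, 75, 67, 3903], [501.9, 235.7]) 0.074 [0.6064 0.2421 0.074 ] 0.0512
([261, 275, 133, 134, 13835], [327.0, 342.3]) 0.208 [0.4868 0.2457 0.208 ] 0.0445
([261, 275, 133, 134, 13835], [327.0, 342.3]) 0.074 [0.4862 0.1615 0.074 ] 0.0991
```

Emit:
play_rows --commands '[[[-1,0,-30,0],[-1,0,-60,0],[-1,0,-85,0],[-1,0,-105,0],[-1,0,-115,0],[-1,0,-122,0],[-1,0,-128,0],[-1,0,-132,0],[-1,0,-133,0],[-1,0,-133,0]]]'

```text
t: 39.55
tool_pos: [0.4849, 0.2434, 0.0081]
orientation: [-3.141, -0.001, -0.009]
contact_force: [0.6, -0.4, -1.7]
grip_width: 0.0444
```

Emit:
play_rows --commands '[[[0,0,0,0],[0,0,0,0],[0,0,0,0],[0,0,0,0],[0,0,10,0],[0,0,50,0],[0,0,95,0],[10,-15,140,0],[30,-60,150,0],[50,-108,150,0]]]' --hand 0.74

```text
t: 40.55
tool_pos: [0.5363, 0.1377, 0.1621]
orientation: [-3.139, -0.008, -0.006]
contact_force: [0.4, -0.0, -1.1]
grip_width: 0.0636
```

```bash
python3 - <<'E'
from h import *
st=manip.read_state();print(st['tool_pos'],st['orientation'],st['contact_force'])
w=snap('wrist');d=snap('side');s=snap('scene')
for n,x in(('w',w),('d',d),('s',s)):
  for q in blobs(x,(95,80,50),(130,255,255),100)[0]:
    a,y,ww,hh,_=q[0];p=onz(x,a+ww/2,y+hh/2,.072)
    if .15<p[1]<.3:print(n,q,p.round(4))
R=lambda i,x,y,ww,h:cv2.resize(i['pixels'][y:y+h,x:x+ww,::-1],(400,300),interpolation=cv2.INTER_CUBIC)
cv2.imwrite('pics/q.png',np.vstack([np.hstack([R(w,0,0,640,480),R(d,160,230,240,180)]),np.hstack([R(s,380,130,160,120),R(d,340,130,200,150)])]))
E
```

```text
[0.5362762  0.13770943 0.16210051] [-3.13943476 -0.00812576 -0.00599907] [ 0.38608232 -0.00856487 -1.10988288]
w ([212, 48, 75, 80, 4562], [249.3, 87.2]) [0.4868 0.2358 0.072 ]
w ([399, 50, 73, 81, 4395], [436.3, 89.1]) [0.6115 0.2337 0.072 ]
d ([221, 314, 28, 25, 574], [234.4, 326.2]) [0.6048 0.2452 0.072 ]
d ([274, 347, 29, 28, 664], [287.9, 360.6]) [0.4821 0.2468 0.072 ]
s ([426, 194, 25, 19, 377], [438.0, 202.8]) [0.4894 0.2413 0.072 ]
s ([440, 229, 25, 22, 432], [451.2, 239.5]) [0.6122 0.2419 0.072 ]
```

View pics/q.png

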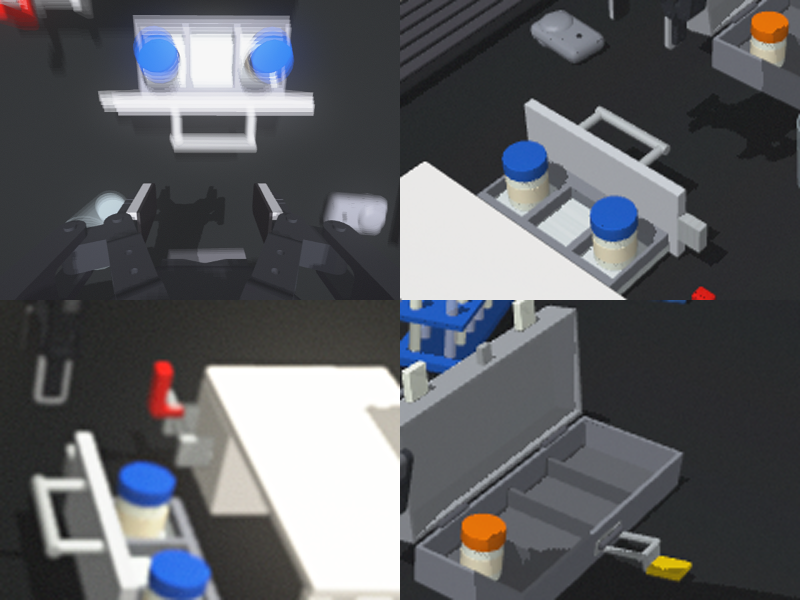

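Emit:
play_rows --commands '[[[6,-20,0,0],[12,-38,0,0],[12,-38,-40,0],[12,-38,-80,0],[12,-38,-110,0],[12,-38,-127,0],[12,-38,-127,0],[12,-38,-127,0],[12,-38,-127,0],[12,-38,-127,0]]]' --hand 0

```text
t: 41.7
tool_pos: [0.5468, 0.0997, 0.0322]
orientation: [-3.141, -0.003, -0.009]
contact_force: [-0.1, 0.5, -0.3]
grip_width: -0.0002
```

Emit:
play_rows --commands '[[[0,10,0,0],[0,20,0,0],[0,26,0,0],[0,32,0,0],[0,40,0,0],[0,48,0,0],[0,57,0,0],[0,66,0,0],[0,75,0,0],[0,84,0,0]]]'

```text
t: 42.7
tool_pos: [0.5458, 0.184, 0.0306]
orientation: [3.142, -0.001, -0.009]
contact_force: [1.3, -2.1, -0.1]
grip_width: 0.0002
```

Emit:
play_rows --commands '[[[0,9,0,0],[0,18,0,0],[0,27,0,0],[0,36,0,0],[0,44,0,0],[0,51,0,0],[0,57,0,0],[0,61,0,0],[0,63,0,0],[0,63,0,0]]]'

```text
t: 43.7
tool_pos: [0.545, 0.2468, 0.0304]
orientation: [-3.141, 0.001, -0.009]
contact_force: [-0.4, -0.2, -0.1]
grip_width: -0.0003
```

```bash
python3 - <<'E'
from h import *
st=manip.read_state();print(st['tool_pos'],st['orientation'],st['contact_force'])
s=snap('scene');d=snap('side');o=cv2.imread('pics/scene0.png');oo=cv2.imread('pics/side0.png')
# panel position: compare handle/panel columns with the start picture
for n,a,b,(x,y,w,h) in(('s',s,o,(440,195,70,60)),('d',d,oo,(200,325,80,50))):
    A=cv2.cvtColor(a['pixels'],cv2.COLOR_RGB2GRAY);B=cv2.cvtColor(b,cv2.COLOR_BGR2GRAY)
    r=cv2.matchTemplate(A,B[y:y+h,x:x+w],cv2.TM_CCOEFF_NORMED);print(n,(x,y),cv2.minMaxLoc(r)[1:4:2])
E
```

```text
[0.54503187 0.24676128 0.03036567] [-3.14086872e+00  9.58206976e-04 -8.77409727e-03] [-0.3852873  -0.17209636 -0.13502205]
s (440, 195) (0.9027868509292603, (437, 195))
d (200, 325) (0.9672134518623352, (203, 322))
```

Emit:
play_rows --commands '[[[0,2,0,0],[0,4,0,0],[0,6,0,0],[0,8,0,0],[0,9,0,0],[0,10,0,0],[0,11,0,0],[0,11,0,0],[0,11,0,0],[0,11,0,0]]]'

```text
t: 44.8
tool_pos: [0.5452, 0.2544, 0.0304]
orientation: [3.137, 0.001, -0.011]
contact_force: [-1.9, -8.5, 2.6]
grip_width: 0.0002
```

```bash
cat > m.py <<'E'
from h import *
st=manip.read_state();print(st['tool_pos'],st['contact_force'])
s=snap('scene');d=snap('side');o=cv2.imread('pics/scene0.png');oo=cv2.imread('pics/side0.png')
for n,a,b,(x,y,w,h) in(('s',s,o,(440,195,70,60)),('d',d,oo,(200,325,80,50))):
    A=cv2.cvtColor(a['pixels'],cv2.COLOR_RGB2GRAY);B=cv2.cvtColor(b,cv2.COLOR_BGR2GRAY)
    r=cv2.matchTemplate(A,B[y:y+h,x:x+w],cv2.TM_CCOEFF_NORMED);print(n,(x,y),cv2.minMaxLoc(r)[1:4:2])
E
python3 m.py
```

```text
[0.54519588 0.25443926 0.03038385] [-1.92631999 -8.54493294  2.63861343]
s (440, 195) (0.928819477558136, (440, 195))
d (200, 325) (0.9889422655105591, (200, 325))
```

Emit:
play_rows --commands '[[[0,-12,0,0],[0,-20,10,0],[0,-20,50,0],[0,-20,95,0],[-40,-20,130,0],[-88,-10,130,0],[-136,0,130,0],[-180,15,130,0],[-200,25,130,0],[-200,25,130,0]]]' --hand 0.6

```text
t: 45.9
tool_pos: [0.3434, 0.2833, 0.1618]
orientation: [-3.139, -0.001, -0.005]
contact_force: [0.1, 0.7, 0.1]
grip_width: 0.051
```

```bash
python3 m.py; python3 -c "
from h import *
s=snap('scene');d=snap('side')
S=blobs(s,(0,150,60),(6,255,255))[0][-1][1];D=[b for b in blobs(d,(0,150,60),(6,255,255))[0] if b[1][1]>300][0][1];print(tri(ray(s,*S),ray(d,*D)))"
```

```text
[0.34337309 0.28332094 0.16184178] [0.07517138 0.70172077 0.09593809]
s (440, 195) (0.9944769740104675, (440, 195))
d (200, 325) (0.9998769164085388, (200, 325))
(array([0.3444418 , 0.28651472, 0.0786261 ]), np.float64(0.004705770956886221))
```

Emit:
play_rows --commands '[[[0,0,-30,0],[0,0,-60,0],[0,0,-85,0],[0,0,-103,0],[0,0,-112,0],[0,0,-112,0],[0,0,-112,0],[0,0,-112,0],[0,0,-112,0],[0,0,-112,0]]]'

```text
t: 47.1
tool_pos: [0.346, 0.2826, 0.0492]
orientation: [-3.141, -0.001, -0.009]
contact_force: [-0.0, 0.2, -0.8]
grip_width: 0.0513
```

Emit:
play_rows --commands '[[[0,0,0,0],[0,0,0,0],[0,0,0,0],[0,0,0,0],[0,0,0,0],[0,0,0,0],[0,0,0,0],[0,0,0,0],[0,0,0,0],[0,0,0,0]]]' --hand 0

```text
t: 48.1
tool_pos: [0.3456, 0.2823, 0.0488]
orientation: [-3.141, -0.0, -0.009]
contact_force: [-0.7, -0.6, 6.1]
grip_width: 0.0166
```

Emit:
play_rows --commands '[[[4,0,0,0],[8,0,0,0],[12,0,0,0],[16,0,0,0],[20,0,0,0],[24,0,0,0],[28,0,0,0],[30,0,0,0],[32,-0.5,0,0],[32,-0.5,0,0]]]'

```text
t: 49.1
tool_pos: [0.3743, 0.282, 0.0488]
orientation: [-3.14, 0.006, -0.008]
contact_force: [-9.9, 0.8, 11.4]
grip_width: 0.0165
```

Emit:
play_rows --commands '[[[0,0,0,0],[0,0,0,0],[0,0,0,0],[0,0,30,0],[0,0,70,0],[0,0,110,0],[10,-20,150,8.5],[30,-55,175,17],[50,-95,175,25.5],[70,-140,175,34]]]' --hand 0.6

```text
t: 50.1
tool_pos: [0.4445, 0.1524, 0.2247]
orientation: [3.141, -0.003, 0.544]
contact_force: [1.3, -0.4, -0.7]
grip_width: 0.0513
```

```bash
python3 m.py; python3 -c "
from h import *
s=snap('scene');d=snap('side')
print(blobs(s,(0,150,60),(6,255,255))[0],blobs(d,(0,150,60),(6,255,255))[0])
S=blobs(s,(0,150,60),(6,255,255))[0][-1][1];D=[b for b in blobs(d,(0,150,60),(6,255,255))[0] if b[1][1]>300][0][1];print(tri(ray(s,*S),ray(d,*D)))
# white lid tabs
for n,x in(('s',s),('d',d)):print(n,[q for q in blobs(x,(0,0,190),(180,60,255),40)[0] if q[0][4]<700])
print(proj(s,(.658,-.136,.19)),proj(d,(.658,-.136,.19)))"
```

```text
[0.44453312 0.15235258 0.22472295] [ 1.31957469 -0.44458797 -0.67862855]
s (440, 195) (0.9956437349319458, (440, 195))
d (200, 325) (0.9998733401298523, (200, 325))
[([442, 161, 14, 23, 198], [447.3, 172.8])] [([500, 49, 38, 25, 172], [511.1, 62.2]), ([314, 391, 19, 36, 424], [324.4, 408.2])]
(array([0.37527349, 0.28603532, 0.0782813 ]), np.float64(0.0023436475664172503))
s [([311, 0, 30, 17, 447], [325.3, 7.1]), ([375, 0, 18, 44, 395], [384.6, 19.7]), ([468, 183, 34, 64, 372], [484.9, 214.8]), ([319, 196, 20, 11, 177], [328.7, 200.9]), ([455, 202, 30, 29, 213], [466.9, 216.1]), ([2, 313, 11, 7, 53], [7.0, 316.0]), ([332, 331, 12, 10, 77], [338.3, 336.2]), ([0, 338, 18, 28, 312], [7.0, 352.1]), ([16, 378, 11, 13, 59], [21.1, 384.1]), ([630, 470, 10, 10, 83], [635.3, 474.1])]
d [([308, 0, 6, 47, 195], [309.9, 22.3]), ([315, 0, 6, 47, 184], [316.9, 22.5]), ([540, 0, 18, 9, 79], [546.6, 2.6]), ([370, 8, 8, 46, 187], [373.0, 30.7]), ([526, 55, 11, 26, 79], [531.2, 63.6]), ([608, 74, 17, 16, 164], [614.8, 80.3]), ([326, 77, 38, 10, 194], [343.7, 81.6]), ([458, 80, 20, 17, 252], [467.6, 87.8]), ([382, 99, 7, 15, 41], [384.4, 104.2]), ([322, 100, 49, 16, 164], [342.8, 110.9]), ([397, 127, 9, 18, 63], [399.2, 135.3]), ([271, 187, 27, 15, 160], [285.0, 193.6]), ([371, 254, 13, 13, 101], [377.4, 259.9]), ([226, 333, 41, 29, 123], [245.6, 346.9]), ([139, 399, 45, 36, 90], [160.9, 416.7])]
[246.3658298 201.4826915] [348.70157335 169.55614885]
```

Emit:
play_rows --commands '[[[20,-35,0,8.5],[40,-70,0,17],[60,-105,0,25.5],[80,-140,0,34],[100,-175,0,42.5],[125,-210,0,51],[150,-245,0,57],[180,-279,0,57],[205,-279,0,57],[213,-279,0,57]]]'

```text
t: 51.3
tool_pos: [0.6577, -0.1254, 0.2213]
orientation: [-3.14, -0.001, 1.532]
contact_force: [0.8, 0.5, -0.6]
grip_width: 0.0511
```

```bash
python3 - <<'E'
from h import *
st=manip.read_state();print(st['tool_pos'],st['orientation'],st['qpos'])
w=snap('wrist','w9.png');d=snap('side')
for q in blobs(w,(0,0,150),(180,70,255),200)[0]: print(q)
for a in (-.122,-.152): print(proj(w,(.664,a,.205)))
R=lambda i,x,y,ww,h:cv2.resize(i['pixels'][y:y+h,x:x+ww,::-1],(400,300),interpolation=cv2.INTER_CUBIC)
cv2.imwrite('pics/v.png',np.hstack([R(w,0,0,640,480),R(d,300,90,160,120)]))
E
```

```text
[ 0.65774719 -0.12535957  0.22125197] [-3.14021468e+00 -7.32667760e-04  1.53181410e+00] [-1.88592135e-01  6.01004593e-01  6.12230974e-01  1.58349450e+00
  5.19092165e-04 -1.49610793e-01]
([64, 0, 209, 12, 1142], [144.1, 3.9])
([33, 0, 353, 204, 14765], [229.3, 168.4])
([280, 5, 17, 140, 944], [287.9, 73.3])
([290, 8, 68, 62, 3432], [323.4, 36.1])
([189, 10, 25, 139, 914], [200.9, 78.0])
([204, 13, 78, 133, 8503], [244.0, 77.6])
([64, 15, 62, 112, 4093], [94.2, 70.5])
([119, 18, 84, 130, 7765], [162.3, 78.2])
([296, 104, 63, 37, 1605], [327.5, 126.3])
([0, 200, 419, 86, 23978], [214.4, 240.1])
([428, 263, 54, 74, 3057], [454.4, 296.7])
([250, 372, 63, 31, 1263], [281.7, 387.0])
([462, 456, 59, 24, 996], [490.6, 467.8])
([134, 458, 58, 22, 923], [163.2, 468.5])
[334.35395129 273.64091153]
[280.66798323 275.59284382]
```

View pics/v.png

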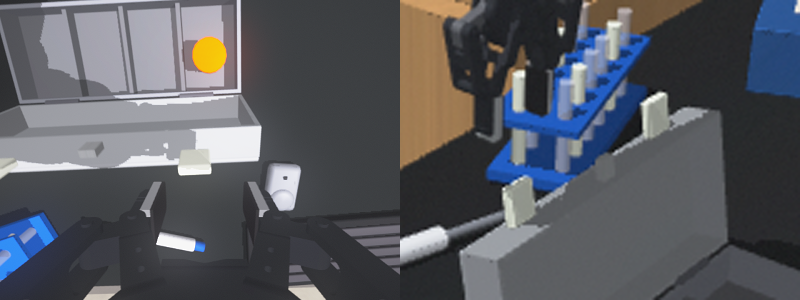

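Emit:
play_rows --commands '[[[0,1,0,0],[0,1,0,0],[0,1,0,0],[0,1,-15,0],[0,1,-30,0],[0,1,-45,0],[0,1,-58,0],[0,1,-64,0],[0,1,-64,0],[0,1,-64,0]]]'

```text
t: 52.4
tool_pos: [0.656, -0.1248, 0.1604]
orientation: [3.14, 0.0, 1.533]
contact_force: [-0.0, 0.1, 0.2]
grip_width: 0.0515
```

Emit:
play_rows --commands '[[[0,0,0,0],[0,0,0,0],[0,0,0,0],[0,0,0,0],[0,0,0,0],[0,0,0,0],[0,0,0,0],[0,0,0,0],[0,0,0,0],[0,0,0,0]]]' --hand 0

```text
t: 53.4
tool_pos: [0.656, -0.1347, 0.1631]
orientation: [3.137, 0.016, 1.526]
contact_force: [-3.8, -18.4, 5.4]
grip_width: 0.0268
```

```bash
python3 - <<'E'
import numpy as np
a0=np.radians(109.3)
for k in range(0,31):
    a=a0-np.radians(99.6)*k/30
    print(k,[int(round(1e3*.165*(np.cos(a0)-np.cos(a)))),int(round(1e3*.165*(np.sin(a)-np.sin(a0))))],end=' ')
E
```

```text
0 [0, 0] 1 [-9, 3] 2 [-18, 5] 3 [-28, 7] 4 [-37, 8] 5 [-47, 9] 6 [-56, 9] 7 [-66, 9] 8 [-75, 8] 9 [-85, 6] 10 [-94, 4] 11 [-103, 2] 12 [-112, -1] 13 [-121, -5] 14 [-130, -9] 15 [-138, -14] 16 [-146, -19] 17 [-154, -24] 18 [-162, -30] 19 [-169, -37] 20 [-175, -43] 21 [-182, -51] 22 [-188, -58] 23 [-193, -66] 24 [-198, -74] 25 [-202, -83] 26 [-206, -91] 27 [-210, -100] 28 [-213, -109] 29 [-215, -119] 30 [-217, -128]
```

Emit:
play_rows --commands '[[[-5,-4,1,0],[-11,-8,3,0],[-18,-9,5,0],[-28,-9,7,0],[-37,-9,8,0],[-47,-9,9,0],[-56,-9,9,0],[-66,-9,9,0],[-75,-9,8,0],[-85,-9,6,0]]]'

```text
t: 54.4
tool_pos: [0.5734, -0.1353, 0.1693]
orientation: [3.133, 0.004, 1.533]
contact_force: [0.4, -3.9, 8.2]
grip_width: 0.0264
```

Emit:
play_rows --commands '[[[-9,0,-2,0],[-18,0,-4,0],[-27,0,-7,0],[-36,0,-11,0],[-45,0,-15,0],[-53,0,-20,0],[-61,0,-25,0],[-69,0,-30,0],[-77,0,-36,0],[-84,0,-43,0]]]'

```text
t: 55.4
tool_pos: [0.4846, -0.1357, 0.1247]
orientation: [-3.14, 0.005, 1.532]
contact_force: [-10.7, -5.2, 12.8]
grip_width: 0.0254
```

Emit:
play_rows --commands '[[[-6,0,-6,0],[-13,0,-14,0],[-19,0,-21,0],[-24,0,-29,0],[-29,0,-37,0],[-33,0,-46,0],[-37,0,-54,0],[-41,0,-63,0],[-44,0,-72,0],[-46,0,-82,0]]]'

```text
t: 56.4
tool_pos: [0.4349, -0.1361, 0.0399]
orientation: [-3.132, 0.006, 1.53]
contact_force: [-13.1, -9.1, 3.5]
grip_width: 0.0253
```

```bash
python3 - <<'E'
from h import *
st=manip.read_state();print(st['tool_pos'],st['orientation'],st['grip_width'],st['contact_force'])
s=snap('scene');d=snap('side')
print([q for q in blobs(d,(0,0,190),(180,60,255),40)[0] if 400<q[1][0]<500 and 180<q[1][1]<280])
E
```

```text
[ 0.43487231 -0.13612783  0.03987372] [-3.13165185  0.0060888   1.53018868] 0.02528392192516336 [-13.09002721  -9.14522008   3.50499105]
[([467, 200, 19, 13, 142], [475.4, 205.6]), ([417, 245, 12, 11, 77], [422.5, 250.2])]
```

Emit:
play_rows --commands '[[[1,0,-2,0],[2,0,-4,0],[2,0,-6,0],[2,0,-7,0],[2,0,-7,0],[2,0,-7,0],[2,0,-7,0],[2,0,-7,0],[2,0,-7,0],[2,0,-7,0]]]'

```text
t: 57.5
tool_pos: [0.4325, -0.136, 0.0315]
orientation: [-3.123, 0.006, 1.53]
contact_force: [-18.2, -9.5, 3.2]
grip_width: 0.025
```

Emit:
play_rows --commands '[[[0,0,0,0],[0,0,0,0],[0,0,0,0],[0,0,10,0],[0,0,35,0],[-5,0,70,0],[-20,0,110,0],[-40,0,140,0],[-60,0,160,0],[-60,0,160,0]]]' --hand 0.6

```text
t: 58.5
tool_pos: [0.3833, -0.1342, 0.1975]
orientation: [3.135, 0.002, 1.532]
contact_force: [1.0, -0.3, -0.4]
grip_width: 0.0509
```

```bash
python3 m.py; python3 - <<'E'
from h import *
s=snap('scene');d=snap('side')
print([q for q in blobs(d,(0,0,170),(180,60,255),40)[0] if 400<q[1][0]<500 and 180<q[1][1]<280])
for n,a,b,(x,y,w,h) in(('s',s,'scene0',(112,190,182,78)),('d',d,'side0',(345,170,142,120)),('beaker',d,'side0',(395,290,45,60)),('mouse',d,'side0',(235,235,50,32)),('knob',d,'side0',(305,385,40,50)),('knob s',s,'scene0',(435,155,30,35))):
    A=a['pixels'][:,:,::-1];B=cv2.imread(f'pics/{b}.png')
    r=cv2.matchTemplate(A,B[y:y+h,x:x+w],cv2.TM_CCOEFF_NORMED);print(n,(x,y),cv2.minMaxLoc(r)[1:4:2])
cv2.imwrite('pics/end.png',np.hstack([s['pixels'],d['pixels']])[:,:,::-1])
E
```

```text
[ 0.383343   -0.13415042  0.19751295] [ 0.97248694 -0.29903867 -0.39261516]
s (440, 195) (0.9972829818725586, (440, 195))
d (200, 325) (0.9998763799667358, (200, 325))
[([430, 175, 26, 14, 100], [442.0, 181.0]), ([349, 179, 113, 83, 2634], [406.9, 222.6]), ([467, 205, 19, 13, 153], [475.6, 210.7]), ([417, 247, 22, 16, 199], [427.5, 254.1])]
s (112, 190) (0.9889609813690186, (112, 190))
d (345, 170) (0.9070175886154175, (345, 170))
beaker (395, 290) (0.9996126294136047, (395, 290))
mouse (235, 235) (0.9995765686035156, (235, 235))
knob (305, 385) (0.9871816635131836, (305, 385))
knob s (435, 155) (0.9929935932159424, (435, 155))
```

```bash
python3 -c "
from bench import manip;print(manip.finish_job())"
```

```text
the job is handed in; nothing more can be done
None
```

The job is done and handed in at about 59 s. Two blue-lidded jars were in the case, and both now stand in the carriage, one in the well nearest the bolt and one in the farthest. The middle well is empty because there was no third jar.

**What I did:** I drew the bolt, pulled the carriage out, swung the hasp off and opened the lid by its tab. I then placed the two jars, pushed the carriage home, shot the bolt and lowered the lid shut over the blank.

**Last checks against the starting pictures:**
- **Carriage:** its handle is back at the same pixels, and I felt it reach its stop (8.5 N).
- **Bolt:** its knob is back within about a pixel, and it also reached its stop (9.9 N).
- **Lid:** its tabs are within about a pixel of where they were when shut.
- **Beaker and mouse:** both unmoved.
- **Arm:** clear of everything.

**What failed or disagreed:**
- The fingertips sit about 31 mm higher than the reported tool position. My first try at the bolt knob closed on air because of this, and I corrected for it from then on.
- The wrist camera's positions in y were off by 3–5 mm compared with the other two cameras.
- I last saw the jars, upright and centred to within about 3 mm, just before pushing the carriage in. They can't be seen inside the analyser, so their final stance is inferred from the slow, unobstructed push.
- I last saw the blank upright in its bay before lowering the lid.

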